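Pack up the stacking fastener carrier

ROBOT

A 6-joint arm with a two-finger parallel gripper is mounted at the origin on a cart in front of the work surface, level with it; the furniture and walls round the work are solid. World frame = base frame: x ahead of the robot, y to its left, z up, the work surface at z = 0. Lengths are in m, angles in rad, forces in N, time in s.
With the tool pointing down it reaches from about 0.35 to 0.725 m from the base axis. Payload 4.3 kg.
Tool frame: the origin (TCP) lies at the very end of the fingers, on their centre line; the grasp point (between the pads) lies 19 mm behind it; y points along the fingers, z is the direction in which the jaws open and shut, and the axes are right-handed (so a half turn about y gives the same grasp; the last joint's range is limited). The gripper opens to 85 mm and grips with 20 to 120 N. Pads are 22 mm wide; open, the fingers measure 114 mm over their backs; the gripper's body (76 mm by 85 mm) begins 54 mm behind the grasp point. The pads swing forward as they close: fully open they stand 13 mm farther back than shut.
Start: joints at [1.218, 0.377, 0.081, 1.274, 0, 1.46], TCP at [0.138, 0.558, 0.207] pointing down, gripper open.
Joint ranges: [-2.72, 2.72], [-0.84, 1.66], [-1.02, 1.22], [-1.77, 2.12], [-1.37, 1.28], [-3.14, 3.14]. Speed limits (rad/s): [2.57, 2.57, 3.14, 3.14, 3.14, 3.14].

INTERFACE

Orientations are given as a 3x3 rotation matrix whose columns are the frame's x, y, z axes.
In Python, from bench import arm gives the robot as it stands. The module is installed in compiled form; this text tells all that it offers.
- The arm moves only by the tool jog_arm, never from a script. Its argument "commands" is a list of rows, each a list of 3 entries, a list of its own where there are three numbers: the finger opening in m, from 0 to 0.0854, then the shift along the tool's x, y, z in m, then the turn, a rotation vector about the tool's x, y, z in rad. In form: [[fingers, [tx, ty, tz], [wx, wy, wz]], ...]. A call has 1 to 20 rows; each row shifts and turns the commanded pose from where the row before left it, along the tool's axes as they then stand; what a row does not reach is not made up. A row lasts 1/8 s, in which the tool goes at most 62.5 mm and 10.7 degrees, less where a joint would pass 70% of its speed; a pose out of reach is approached as far as the arm can. A call with a gripper value outside its range is refused whole. The fingers move at their own pace and stop on an object; the grip force is fixed at half the most. Time passes only in rows, so rows that do not move let the fingers close. It gives the time, the measured TCP pose, the force and the opening at its end, in the units of the state.
- arm.observe(): the state, without advancing time (a new reading comes with each control period).
- arm.snapshot(name): name is "scene" or "top"; returns the picture (480x640x3 uint8, red, green, blue); there is no depth.
- arm.camera_params(name): a dict with "camera_matrix" (3x3 intrinsics, pixels), "D" ([k1, k2, p1, p2, k3] as OpenCV has them; the pictures are not rectified), "world_to_cam" (4x4, takes a point from world to camera coordinates). Camera axes: x right, y down, z forward; pixel columns grow to the right and rows downward; lengths in m; the calibration is good to about 2 mm. A picture is of the moment at which its call begins. camera_params takes no time and is no camera call.
- arm.hand_in(): hands the job in, once; it reports no verdict.
The state is a dict: "time": time; "q": joint angles; "qd": joint speeds; "tau": joint torques, N m; "tcp_pos": TCP position; "eef_rot": TCP orientation; "ft_force": force on the tool from outside, world axes, zero at the start; "moment": the same for the moment, N m; "finger_gap": finger opening in m.
Only numpy, scipy, OpenCV 4.12 (cv2) and the standard library are available. Lean on these libraries where they do the work, as an engineer would, in place of code of your own. Each camera call takes 0.05 s, during which the arm holds its last target.

TASK

Pack up the fastener carrier: set the deep tray on the metal base, the shallow tray on the deep one and the lid on top, each turned so that its two cut corners lie over the cut corners below and its skirt drops fully down over the rim. Then swing the carrier's bail handle up until it stands over the lid, and let go of everything. Keep the nuts inside their trays and do not push the sanding block, the wood offcut or the flashlight about.

Things in the scene. Friction and masses are not known exactly. Their poses are not given: they have to be found in the camera images.
- carrier_base: Dark steel base, 164 x 80 mm plate, its upper face 13.5 mm above the worktop, standing fast (it cannot shift), with an upright rim on it. Two bail ears, 32 mm high, stand 66 mm either side of the middle. Origin: middle of the underside; x along the length towards the rim's cut corners, z up. The bail opens to the -y side. A tray fully home on it has its origin 14 mm above this one, same axes.
- base_rim (a point): Middle of the base's rim, at its top, 22 mm above the worktop. The rim is 112 x 58 mm outside, walls 3 mm; its two corners at +x are cut off at 45 degrees (14 mm legs), the two at -x are square. The rims of base and trays are alike, and lead in by 1.5 mm over their top 4 mm.
- deep_tray: Grey plastic tray, the deep one, 48 mm high, two compartments. Below, a skirt 121 x 67 mm outside, 11 mm high, hollow to 8 mm depth; above it smooth upright walls 112 x 58 mm, 3 mm thick, gripped across the 58 mm width. The two corners at +x are cut off at 45 degrees, also in the skirt; those at -x are square. Origin: middle of the skirt's lower edge; x along the length, z up. 0.13 to 0.23 kg.
- deep_rim (a point): Middle of the deep tray's rim, at its top, 48 mm above the tray's origin. Any skirt goes over any rim with 1.5 mm play on every side, cut corners over cut corners only; turned end for end it stays up. Fully home, the skirt is 8 mm over the rim.
- shallow_tray: Grey plastic tray, the shallow one, 36 mm high, four compartments; skirt, walls, cut corners at +x, origin and axes as on the deep tray. Fully home on the deep tray its origin is 40 mm above the deep tray's origin. 0.10 to 0.19 kg.
- shallow_rim (a point): Middle of the shallow tray's rim, at its top, 36 mm above the tray's origin.
- carrier_lid: Grey plastic lid, 30 mm high: the same skirt as the trays (121 x 67 mm, 11 mm high, 8 mm hollow) and above it a closed raised top 112 x 58 mm with upright sides and low ribs on its top face; cut corners at +x, origin and axes as on the trays. Fully home on the shallow tray its origin is 28 mm above that tray's origin. 0.08 to 0.14 kg.
- bail (a joint): Bail of 8 mm steel bar hinged about the base's x axis, 22 mm above the base's underside. 0 rad: level, on the base's -y side; grows as it swings up; 1.57: upright over the lid; stop at 1.64, just past upright. Stiff pivots (0.15 N m): it stays where it is left. Its shoulders clear the lid's edges by about 2 mm when all is fully home and jam on the lid otherwise.
- bail_grip (a point): Middle of the bail's black handle sleeve, a round bar 13 mm thick and 58 mm long, along the base's x axis, 137 mm from the hinge line. It can turn between fingers that carry it round. With the bail upright it is 36 mm above the middle of the shoulder bar.
- sanding_block: Bystander: brown sanding block, 63 x 111 x 32 mm. Origin: middle of its underside.
- wood_offcut_1: Bystander: wood offcut, 60 x 90 x 32 mm. Origin: middle of its underside.
- flashlight: Bystander: black flashlight, 140 x 37 x 37 mm. Origin: under its middle.
- hex_nut_a: Loose M12 nut, 19 x 22 x 10 mm, in the deep tray. Origin: middle of its underside.
- hex_nut_b: A second such nut, in the deep tray.
- hex_nut_c: A third such nut, in the shallow tray.

How it is judged:
On the way, in this order (a step that is already met when the one before it is completed fails the run):
1. the deep tray is fully home on the base and let go (x of deep_tray in the frame of carrier_base between -0.003 and 0.003 m and y of deep_tray in the frame of carrier_base between -0.003 and 0.003 m and z of deep_tray in the frame of carrier_base between 0.012 and 0.016 m and angle between the x axis of deep_tray and the x axis of carrier_base, either way round below 0.06 rad and angle between the z axis of deep_tray and the z axis of carrier_base, either way round below 0.03 rad and contact force between the fingers and deep_tray below 0.1 N), for 0.2 s.
2. the shallow tray is fully home on the deep tray and let go (x of deep_tray in the frame of carrier_base between -0.003 and 0.003 m and y of deep_tray in the frame of carrier_base between -0.003 and 0.003 m and z of deep_tray in the frame of carrier_base between 0.012 and 0.016 m and angle between the x axis of deep_tray and the x axis of carrier_base, either way round below 0.06 rad and angle between the z axis of deep_tray and the z axis of carrier_base, either way round below 0.03 rad and x of shallow_tray in the frame of deep_tray between -0.003 and 0.003 m and y of shallow_tray in the frame of deep_tray between -0.003 and 0.003 m and z of shallow_tray in the frame of deep_tray between 0.038 and 0.042 m and angle between the x axis of shallow_tray and the x axis of deep_tray, either way round below 0.06 rad and angle between the z axis of shallow_tray and the z axis of deep_tray, either way round below 0.03 rad and contact force between the fingers and shallow_tray below 0.1 N), for 0.2 s.
3. the lid is fully home on the shallow tray and let go (x of deep_tray in the frame of carrier_base between -0.003 and 0.003 m and y of deep_tray in the frame of carrier_base between -0.003 and 0.003 m and z of deep_tray in the frame of carrier_base between 0.012 and 0.016 m and angle between the x axis of deep_tray and the x axis of carrier_base, either way round below 0.06 rad and angle between the z axis of deep_tray and the z axis of carrier_base, either way round below 0.03 rad and x of shallow_tray in the frame of deep_tray between -0.003 and 0.003 m and y of shallow_tray in the frame of deep_tray between -0.003 and 0.003 m and z of shallow_tray in the frame of deep_tray between 0.038 and 0.042 m and angle between the x axis of shallow_tray and the x axis of deep_tray, either way round below 0.06 rad and angle between the z axis of shallow_tray and the z axis of deep_tray, either way round below 0.03 rad and x of carrier_lid in the frame of shallow_tray between -0.003 and 0.003 m and y of carrier_lid in the frame of shallow_tray between -0.003 and 0.003 m and z of carrier_lid in the frame of shallow_tray between 0.026 and 0.03 m and angle between the x axis of carrier_lid and the x axis of shallow_tray, either way round below 0.06 rad and angle between the z axis of carrier_lid and the z axis of shallow_tray, either way round below 0.03 rad and contact force between the fingers and carrier_lid below 0.1 N), for 0.2 s.
4. the bail stands upright over the lid (x of deep_tray in the frame of carrier_base between -0.003 and 0.003 m and y of deep_tray in the frame of carrier_base between -0.003 and 0.003 m and z of deep_tray in the frame of carrier_base between 0.012 and 0.016 m and angle between the x axis of deep_tray and the x axis of carrier_base, either way round below 0.06 rad and angle between the z axis of deep_tray and the z axis of carrier_base, either way round below 0.03 rad and x of shallow_tray in the frame of deep_tray between -0.003 and 0.003 m and y of shallow_tray in the frame of deep_tray between -0.003 and 0.003 m and z of shallow_tray in the frame of deep_tray between 0.038 and 0.042 m and angle between the x axis of shallow_tray and the x axis of deep_tray, either way round below 0.06 rad and angle between the z axis of shallow_tray and the z axis of deep_tray, either way round below 0.03 rad and x of carrier_lid in the frame of shallow_tray between -0.003 and 0.003 m and y of carrier_lid in the frame of shallow_tray between -0.003 and 0.003 m and z of carrier_lid in the frame of shallow_tray between 0.026 and 0.03 m and angle between the x axis of carrier_lid and the x axis of shallow_tray, either way round below 0.06 rad and angle between the z axis of carrier_lid and the z axis of shallow_tray, either way round below 0.03 rad and value of joint bail above 1.47 rad), for 0.2 s.
At the end, for the whole second after the job is handed in: Deep tray home on the base, shallow tray on it, lid on that: each within 3 mm sideways and 2 mm in height of its home place, in line within 0.06 rad, level within 0.03 rad; bail joint above 1.47 rad; each loose part within 62 mm of its own tray's origin; all released and at rest (all of step 4 and velocity of joint bail between -0.05 and 0.05 rad/s and linear speed of each of deep_tray, shallow_tray, carrier_lid below 0.02 m/s and distance between each of hex_nut_a, hex_nut_b and deep_tray below 0.062 m and distance between hex_nut_c and shallow_tray below 0.062 m); the robot touches nothing.
It fails at once if a part falls out of its tray (distance between any of hex_nut_a, hex_nut_b and deep_tray above 0.075 m or distance between hex_nut_c and shallow_tray above 0.075 m).
It fails at once if the sanding block, wood offcut or flashlight is pushed more than 30 mm (distance of any of sanding_block, wood_offcut_1, flashlight from where it was at the start of the episode above 0.03 m).
It also fails if it takes over 72 s, if anything falls off the work surface, if the arm or the gripper's body presses on something with over 40 N, if the wrist force passes 120 N, or if a joint passes its speed limit or range.

## Working session

There is one attempt and no reset: what is moved stays moved. The work goes in short steps, Python scripts to look and compute and a tool call to move; the robot and the scene stay as the last step left them, time stands still between calls to the robot, and variables do not carry over. Pictures are saved under pics/ and viewed, and the job is handed in when it is done.

Besides the shell and the picture viewer there is one more tool, called after "Call:" as name(argument=value, ...) on one line, values as JSON. jog_arm: Moves the arm, as the interface text tells. Its arguments: {"type":"object","properties":{"commands":{"type":"array"}},"required":["commands"]}

```bash
mkdir -p pics; ls; python3 - <<'E'
from bench import arm
import cv2, numpy as np
np.set_printoptions(precision=4,suppress=True)
s=arm.observe()
for k,v in s.items(): print(k,v)
for n in ("scene","top"):
    p=arm.camera_params(n)
    for k,v in p.items(): print(n,k,v)
    cv2.imwrite(f"pics/{n}0.png",cv2.cvtColor(arm.snapshot(n),cv2.COLOR_RGB2BGR))
E
```

```text
pics
time 0.0
q [1.2178 0.3781 0.0796 1.2744 0.     1.4605]
qd [-0.0011  0.0007  0.0009  0.0018 -0.0009  0.0003]
tau [ -0.0013 -46.3614  26.9872   0.021   -0.0004   0.    ]
tcp_pos [0.138  0.5575 0.2065]
eef_rot [[ 0.9707 -0.0007  0.2404]
 [-0.2404 -0.0019  0.9707]
 [-0.0002 -1.     -0.002 ]]
ft_force [-0.1968 -0.3167 -0.2408]
moment [-0.0193 -0.0094 -0.0498]
finger_gap 0.08542721638426677
scene camera_matrix [[571.9987   0.     315.5687]
 [  0.     571.9987 236.1672]
 [  0.       0.       1.    ]]
scene D [-0.1027  0.      0.      0.      0.    ]
scene world_to_cam [[ 0.549  -0.8355 -0.0215 -0.261 ]
 [-0.5082 -0.3133 -0.8023  0.3708]
 [ 0.6636  0.4514 -0.5966  0.946 ]
 [ 0.      0.      0.      1.    ]]
top camera_matrix [[477.8334   0.     321.8343]
 [  0.     477.8334 238.8985]
 [  0.       0.       1.    ]]
top D [-0.0451  0.      0.      0.      0.    ]
top world_to_cam [[-0.0233 -0.9991 -0.0342  0.0815]
 [-0.9886  0.0281 -0.1478  0.5939]
 [ 0.1487  0.0303 -0.9884  1.0806]
 [ 0.      0.      0.      1.    ]]
```

View pics/scene0.png

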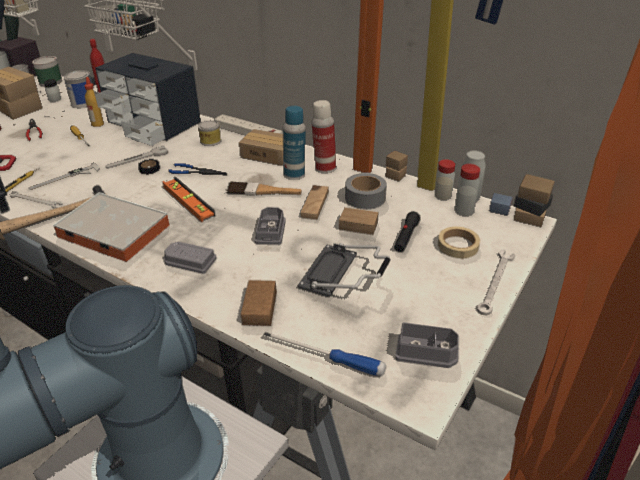

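View pics/top0.png

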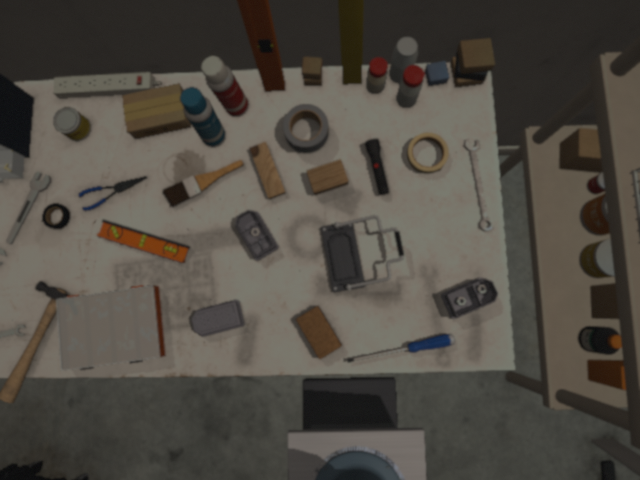

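The scene view shows the base with its bail at about (340,270), the deep tray at (425,345), the shallow tray at (268,226) and the lid at (190,257). In the top view they are at (343,256), (466,299), (255,235) and (217,318). Next I'll enlarge them.

```bash
cat > h.py <<'E'
from bench import arm
import cv2, numpy as np
np.set_printoptions(precision=4,suppress=True)
P={n:arm.camera_params(n) for n in("scene","top")}
def proj(n,X):
    p=P[n];T=np.array(p["world_to_cam"]);
    r,_=cv2.Rodrigues(T[:3,:3]);return cv2.projectPoints(np.asarray(X,float).reshape(-1,3),r,T[:3,3],np.array(p["camera_matrix"]),np.array(p["D"]))[0].reshape(-1,2)
def toplane(n,uv,z):
    p=P[n];T=np.array(p["world_to_cam"]);R=T[:3,:3];c=-R.T@T[:3,3]
    q=cv2.undistortPoints(np.asarray(uv,float).reshape(-1,1,2),np.array(p["camera_matrix"]),np.array(p["D"])).reshape(-1,2)
    d=np.c_[q,np.ones(len(q))]@R
    return c+d*((z-c[2])/d[:,2])[:,None]
def crop(img,x0,y0,w,h,s,out):
    c=cv2.resize(img[y0:y0+h,x0:x0+w],None,fx=s,fy=s,interpolation=cv2.INTER_CUBIC)
    st=10
    for u in range((x0//st+1)*st,x0+w,st):
        cv2.line(c,(int((u-x0)*s),0),(int((u-x0)*s),5),(0,0,255),1)
        if u%20==0: cv2.putText(c,str(u),(int((u-x0)*s)-10,16),0,.35,(0,0,255),1)
    for v in range((y0//st+1)*st,y0+h,st):
        cv2.line(c,(0,int((v-y0)*s)),(5,int((v-y0)*s)),(0,0,255),1)
        if v%20==0: cv2.putText(c,str(v),(8,int((v-y0)*s)+4),0,.35,(0,0,255),1)
    cv2.imwrite(out,c)
E
python3 - <<'E'
from h import *
t=cv2.imread("pics/top0.png");s=cv2.imread("pics/scene0.png")
a=lambda *k:crop(*k)
a(t,300,200,120,100,6,"pics/t_base.png");a(t,420,260,90,70,8,"pics/t_deep.png")
a(t,180,195,110,150,4,"pics/t_sl.png")
a(s,290,230,115,80,6.5,"pics/s_base.png");a(s,375,310,100,70,7,"pics/s_deep.png");a(s,150,195,150,90,5,"pics/s_sl.png")
for n in P:
  T=np.array(P[n]["world_to_cam"]);print(n,-T[:3,:3].T@T[:3,3])
E
```

```text
scene [-0.2961 -0.5289  0.8562]
top [0.4283 0.0319 1.1587]
```

View pics/t_base.png

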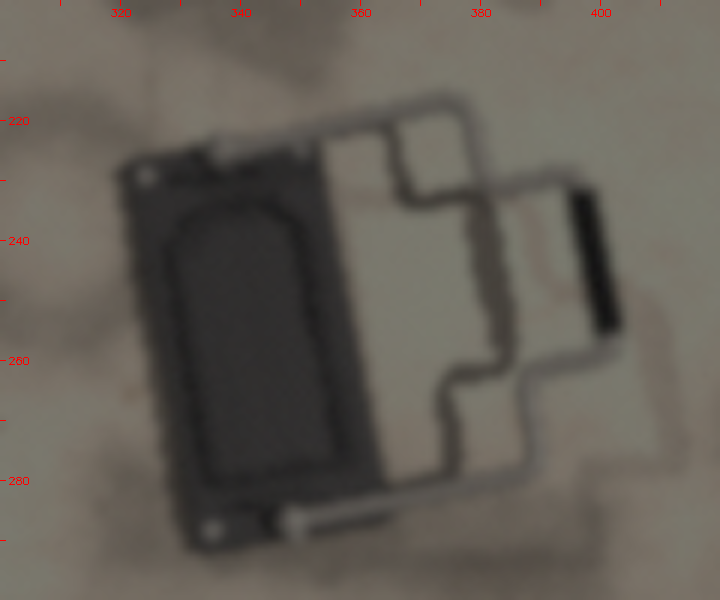

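View pics/t_deep.png

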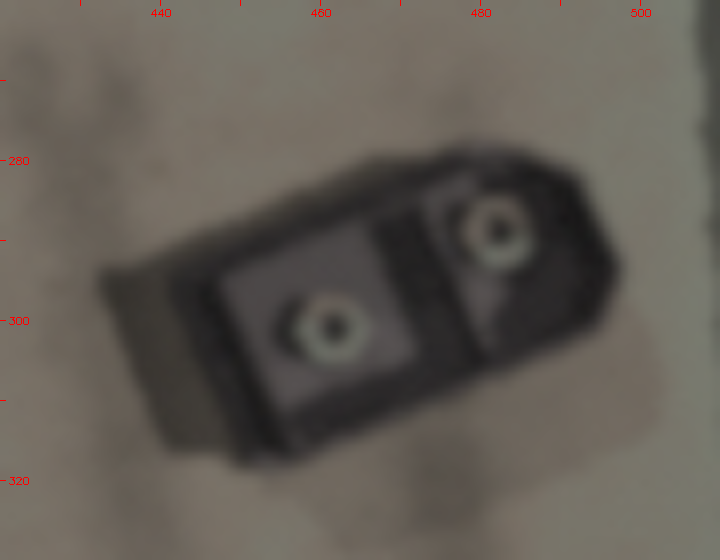

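View pics/t_sl.png

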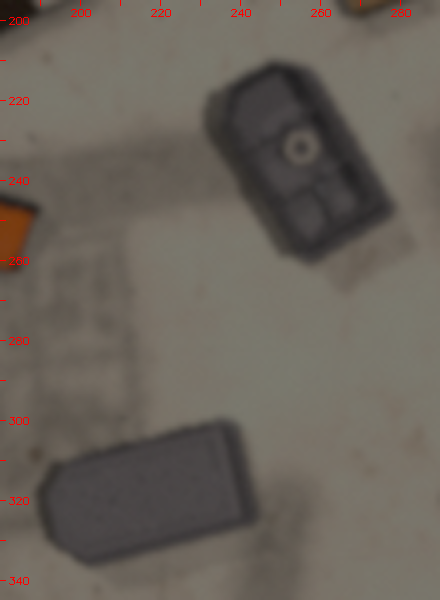

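View pics/s_base.png

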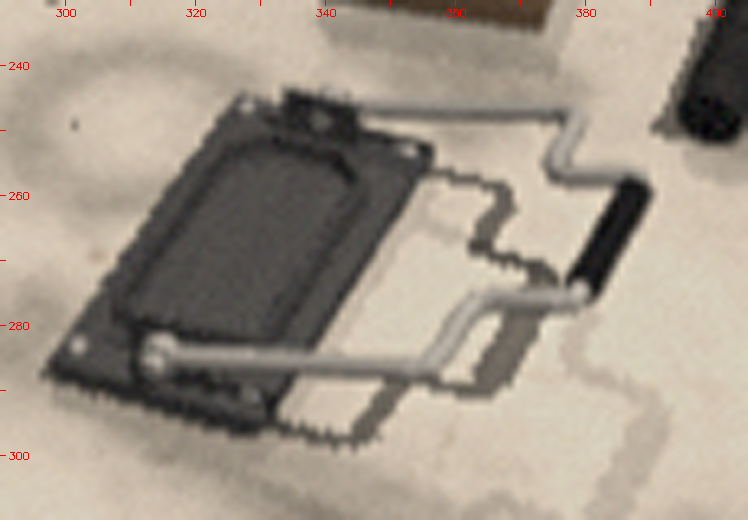

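View pics/s_deep.png

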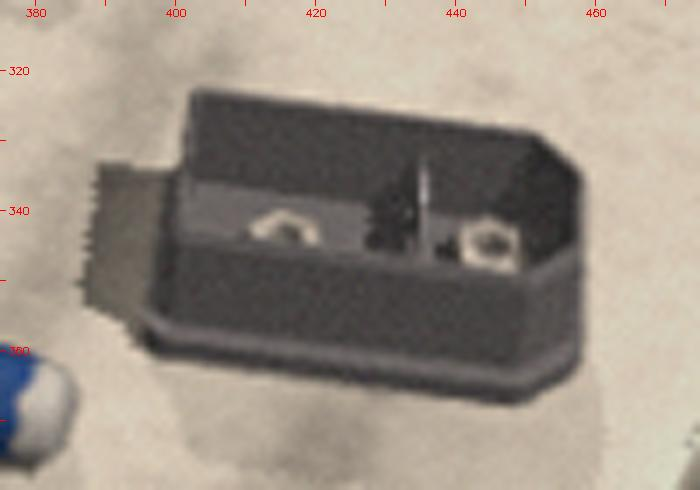

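View pics/s_sl.png

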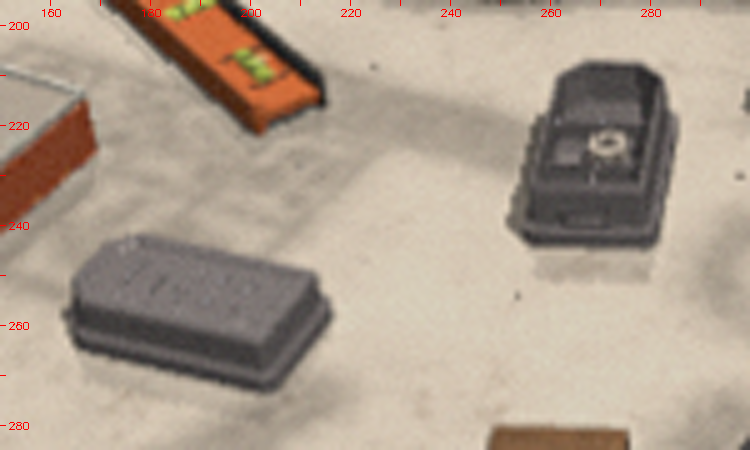

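```bash
cat > fit.py <<'E'
from h import *
from scipy.optimize import minimize
def poly(L,W,c,z):
    a,b=L/2,W/2
    return np.array([[-a,-b,z],[a-c,-b,z],[a,-b+c,z],[a,b-c,z],[a-c,b,z],[-a,b,z]])
def rect(L,W,z): a,b=L/2,W/2; return np.array([[-a,-b,z],[a,-b,z],[a,b,z],[-a,b,z]])
def model(kind,z0=0):
    if kind=="base": return [rect(.164,.080,.0135),poly(.112,.058,.014,.022)]
    h={"deep":.048,"shallow":.036,"lid":.030}[kind]
    m=[poly(.112,.058,.014,h+z0),poly(.121,.067,.0157,z0),poly(.121,.067,.0157,.011+z0)]
    if kind!="lid": m.append(poly(.106,.052,.0128,h+z0))
    return m
def place(M,p):
    c,s=np.cos(p[2]),np.sin(p[2])
    R=np.array([[c,-s,0],[s,c,0],[0,0,1]])
    return M@R.T+np.array([p[0],p[1],0])
def grads(img,sg):
    g=cv2.GaussianBlur(cv2.cvtColor(img,cv2.COLOR_BGR2GRAY).astype(np.float32),(0,0),sg)
    return cv2.Sobel(g,cv2.CV_32F,1,0)/8,cv2.Sobel(g,cv2.CV_32F,0,1)/8
def score(G,n,M,p):
    gx,gy=G;tot=0;
    for m in M:
        m=place(m,p);q=np.roll(m,-1,0)
        t=np.linspace(0.03,.97,40)[None,:,None]
        pts=(m[:,None]*(1-t)+q[:,None]*t).reshape(-1,3)
        uv=proj(n,pts).astype(np.float32).reshape(len(m),40,2)
        d=uv[:,-1]-uv[:,0];d/=np.linalg.norm(d,axis=1,keepdims=True)+1e-9
        nx,ny=-d[:,1],d[:,0]
        sx=cv2.remap(gx,uv[...,0],uv[...,1],1);sy=cv2.remap(gy,uv[...,0],uv[...,1],1)
        v=np.abs((sx*nx[:,None]+sy*ny[:,None]).mean(1))
        L=np.linalg.norm(q-m,axis=1)
        tot+=(v*L).sum()
    return tot
def fit(imgs,kind,p0,cams=("top","scene"),z0=0,M=None,sgs=(2.,1.)):
    M=M or model(kind,z0);p=np.array(p0,float)
    for sg in sgs:
        G={n:grads(imgs[n],sg) for n in cams}
        f=lambda x:-sum(score(G[n],n,M,[x[0]/100,x[1]/100,x[2]/5]) for n in cams)
        x0=np.array([p[0]*100,p[1]*100,p[2]*5])
        r=minimize(f,x0,method="Nelder-Mead",options=dict(initial_simplex=x0+np.vstack([np.zeros(3),np.eye(3)*.5*sg])-.2*sg,xatol=1e-3,fatol=1e-6,maxiter=600))
        p=np.array([r.x[0]/100,r.x[1]/100,r.x[2]/5])
    return p,-r.fun
def overlay(img,n,M,p,x0,y0,w,h,s,out):
    c=cv2.resize(img[y0:y0+h,x0:x0+w],None,fx=s,fy=s,interpolation=cv2.INTER_CUBIC)
    c=np.clip(c*1.3,0,255).astype(np.uint8)
    for m,col in zip(M,[(0,0,255),(0,255,0),(255,120,0),(0,255,255)]):
        uv=(proj(n,place(m,p))-[x0,y0]+.5)*s
        cv2.polylines(c,[np.round(uv*8).astype(np.int32)],True,col,1,cv2.LINE_AA,3)
    return c
E
python3 - <<'E'
from fit import *
I={n:cv2.imread(f"pics/{n}0.png") for n in("top","scene")}
c0={"base":((342,257),.2,.0135),"deep":((469,298),-1.2,.03),"shallow":((255,236),.5,.02),"lid":((217,318),1.75,.02)}
box={"base":((305,210,80,95),(285,230,90,80)),"deep":((425,265,85,65),(375,310,95,70)),"shallow":((220,200,70,75),(240,195,60,60)),"lid":((180,290,80,60),(155,230,75,50))}
for k,(uv,th,z) in c0.items():
    w=toplane("top",[uv],z)[0]
    best=None
    res={}
    for cams in (("top","scene"),("top",),("scene",)):
        b=None
        for dt in(-.12,0,.12):
            r=fit(I,k,[w[0],w[1],th+dt],cams)
            if b is None or r[1]>b[1]: b=r
        res[cams]=b;print(k,cams,b[0],b[1])
    p=res[("top","scene")][0]
    ims=[]
    for n,bx in zip(("top","scene"),box[k]):
        s=min(390/bx[2],590/bx[3]); o=overlay(I[n],n,model(k),p,*bx,s,None); ims.append(o)
    H=max(i.shape[0] for i in ims);ims=[cv2.copyMakeBorder(i,0,H-i.shape[0],0,4,0) for i in ims]
    cv2.imwrite(f"pics/o_{k}.png",np.hstack(ims))
E
```

```text
base ('top', 'scene') [0.5477 0.0158 0.163 ] 18.589329644568245
base ('top',) [0.5563 0.0206 0.1486] 5.740216534321309
base ('scene',) [0.5478 0.0153 0.1607] 14.002894629224835
deep ('top', 'scene') [ 0.451  -0.2786 -1.2046] 34.62127123726155
deep ('top',) [ 0.4529 -0.2794 -1.215 ] 13.354868864390252
deep ('scene',) [ 0.4501 -0.2786 -1.2079] 22.445670883678478
shallow ('top', 'scene') [0.6194 0.2323 0.515 ] 32.4439453387226
shallow ('top',) [0.617  0.2408 0.5232] 10.897493986521972
shallow ('scene',) [0.618  0.2318 0.504 ] 21.89000172697958
lid ('top', 'scene') [0.4146 0.3251 1.8114] 19.585282573888502
lid ('top',) [0.4162 0.326  1.7936] 7.9648770295672255
lid ('scene',) [0.4136 0.3247 1.8183] 12.327144542224854
```

View pics/o_base.png

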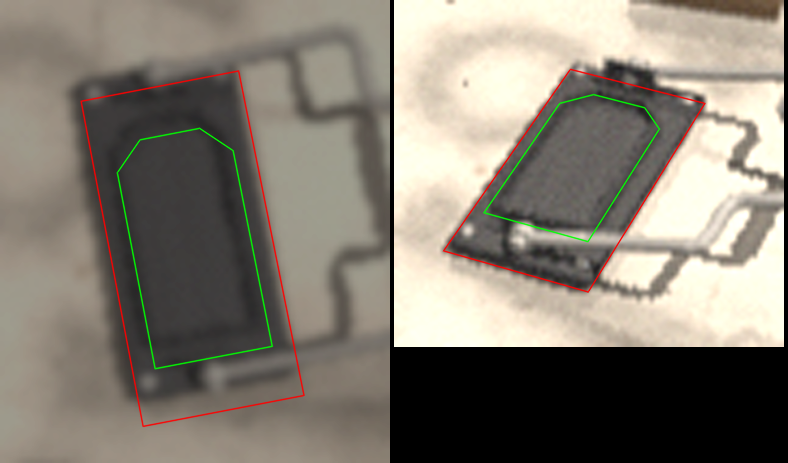

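View pics/o_deep.png

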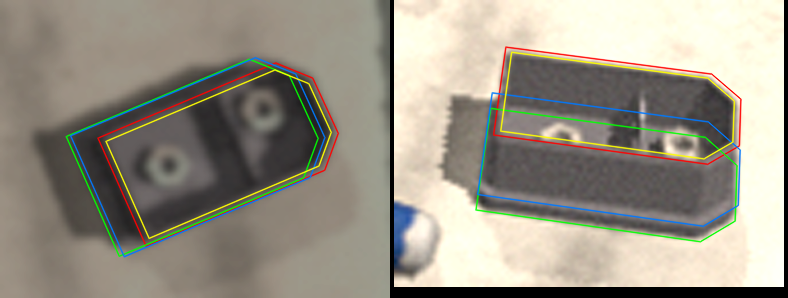

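View pics/o_shallow.png

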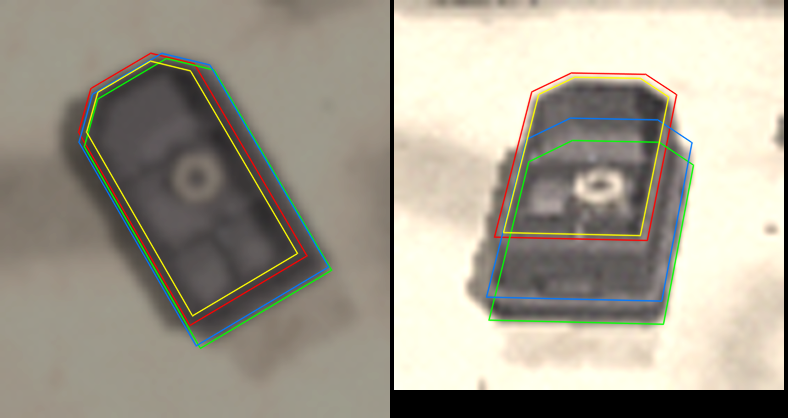

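View pics/o_lid.png

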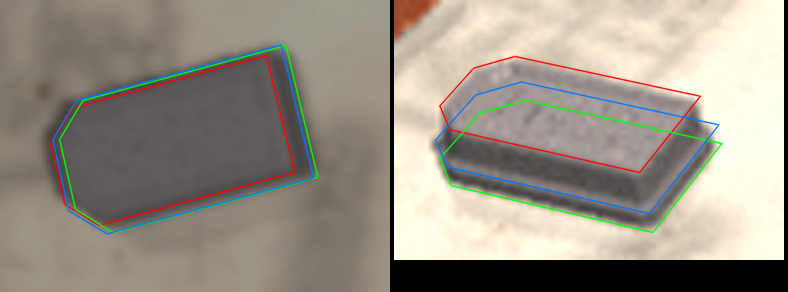

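```bash
python3 - <<'E'
from h import *
for n,pts in(("top",[(320,228),(332.5,291.5),(324.3,229.3),(335.3,288.2),(354,223.5)]),("scene",[(327.3,244.5),(297,287),(328,246.3),(302,283),(356,252)])):
    w=toplane(n,pts,.0135);print(n,w[:,:2].tolist(),np.linalg.norm(w[0]-w[1]),np.linalg.norm(w[2]-w[3]),np.linalg.norm(w[0]-w[4]))
E
```

```text
top [[0.6275281529947315, 0.07091853885013918], [0.47305479155124125, 0.04459849525008259], [0.6240155563952032, 0.06053229418891719], [0.48072883828219576, 0.03771109852237717], [0.6362126476846396, -0.012026169205477534]] 0.15669959824696444 0.14509269643661243 0.08339811174391497
scene [[0.6279725069176494, 0.06593252407947892], [0.4624175491771694, 0.04025254578849824], [0.6228372612210502, 0.06068016786093278], [0.47930888080090894, 0.03841449563531418], [0.6390672002266036, -0.00778898844645759]] 0.16753478837983876 0.1452451587685024 0.07455168427830162
```

```bash
cat >> h.py <<'E'
def crop2(img,x0,y0,w,h,s,out):
    c=cv2.resize(img[y0:y0+h,x0:x0+w],None,fx=s,fy=s,interpolation=cv2.INTER_CUBIC)
    lo,hi=np.percentile(c,1),np.percentile(c,99.5)
    c=np.clip((c.astype(float)-lo)/(hi-lo),0,1)**.6*255
    c=c.astype(np.uint8)
    for u in range((x0//5+1)*5,x0+w,5):
        X=int((u-x0+.5)*s);c[::4 if u%10 else 2,X]=(0,255,255) if u%10 else (0,200,0)
        if u%10==0: cv2.putText(c,str(u),(X-10,10),0,.35,(0,0,255),1)
    for v in range((y0//5+1)*5,y0+h,5):
        Y=int((v-y0+.5)*s);c[Y,::4 if v%10 else 2]=(0,255,255) if v%10 else (0,200,0)
        if v%10==0: cv2.putText(c,str(v),(0,Y+4),0,.35,(0,0,255),1)
    cv2.imwrite(out,c)
E
python3 - <<'E'
from h import *
t=cv2.imread("pics/top0.png");s=cv2.imread("pics/scene0.png")
crop2(t,312,215,60,85,7,"pics/g1.png");crop2(s,292,238,70,65,9,"pics/g2.png")
crop2(t,428,272,75,52,10,"pics/g3.png");crop2(s,390,318,75,54,10,"pics/g4.png")
crop2(t,226,206,60,64,9,"pics/g5.png");crop2(s,248,203,42,46,12.5,"pics/g6.png")
crop2(t,184,296,66,48,11,"pics/g7.png");crop2(s,158,236,62,42,12,"pics/g8.png")
E
```

```text
(no output)
```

View pics/g1.png

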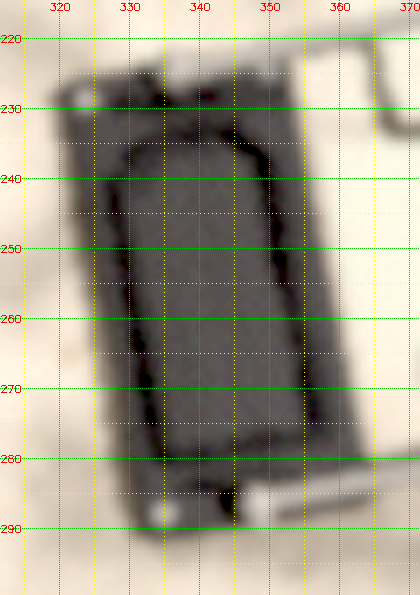

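View pics/g2.png

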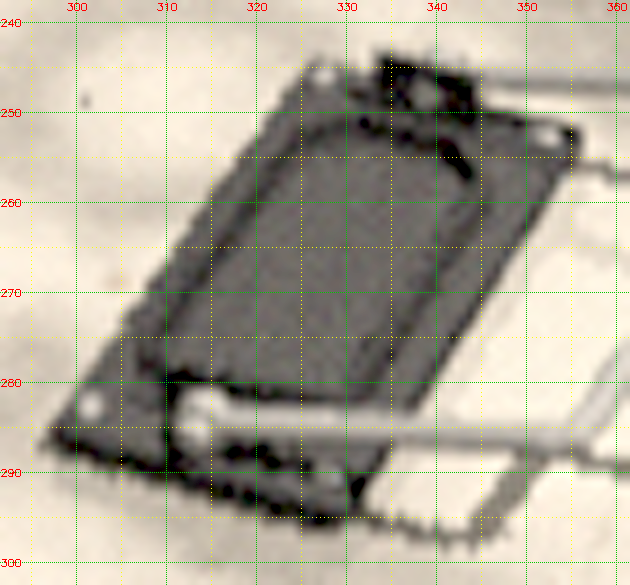

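View pics/g3.png

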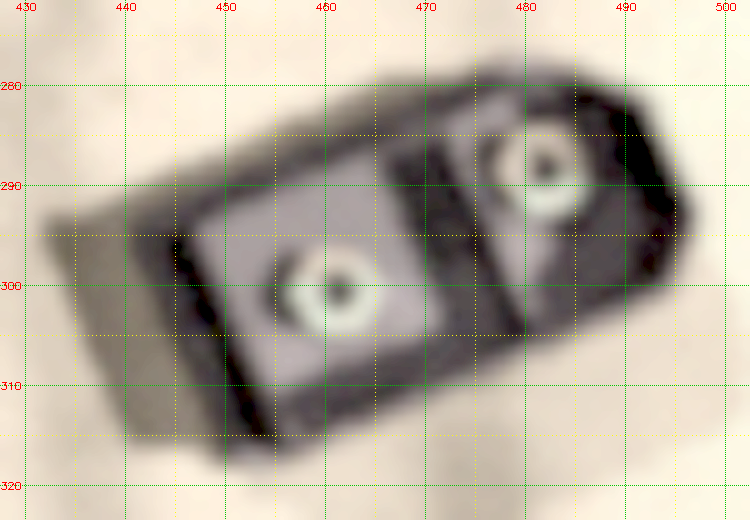

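View pics/g4.png

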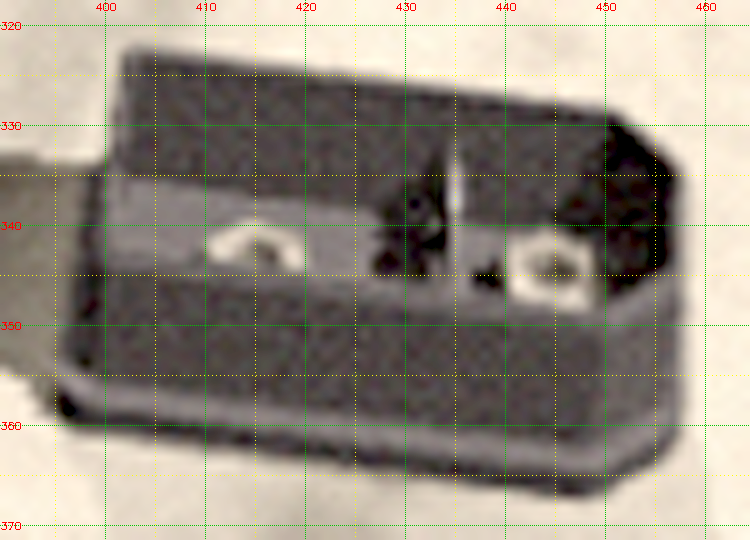

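View pics/g5.png

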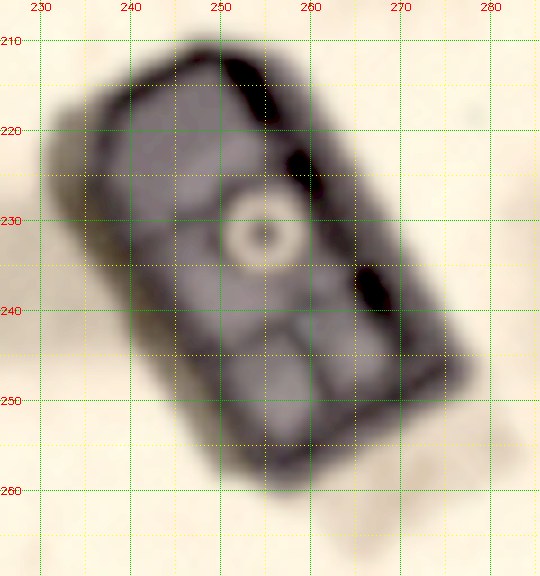

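View pics/g6.png

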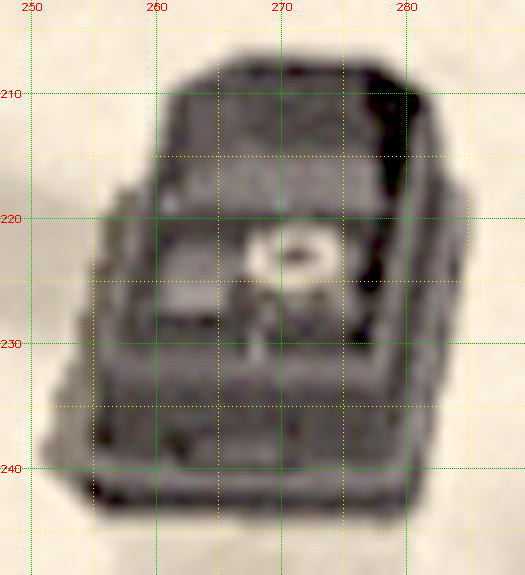

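View pics/g7.png

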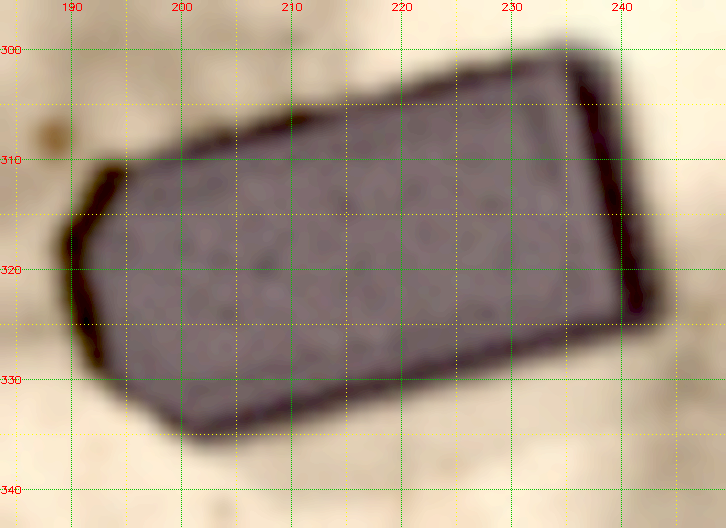

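View pics/g8.png

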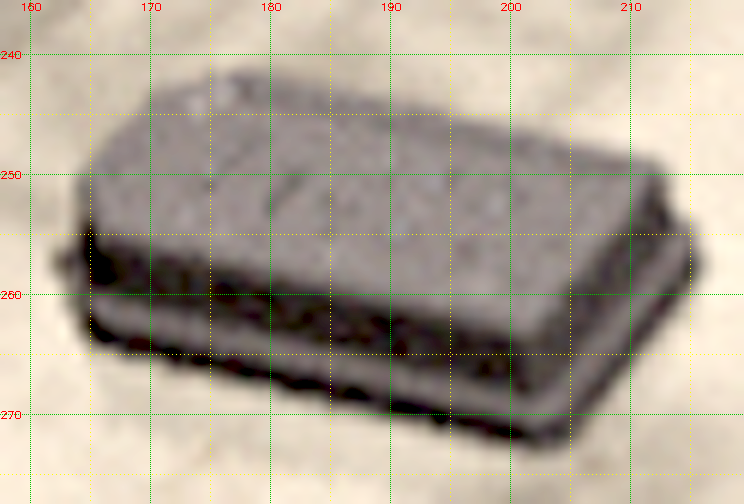

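```bash
cat > lsq.py <<'E'
from h import *
from scipy.optimize import least_squares
a,b,c=.056,.029,.014; A,B,C=.0605,.0335,.0157
D={"deep":[("scene",402,322.4,-a,b,.048),("scene",450.7,328.6,a-c,b,.048),("scene",457.2,334.5,a,b-c,.048),("scene",396,359.8,-A,-B,0),("scene",448,367,A-C,-B,0),("scene",457.3,361,A,-B+C,0)],
"shallow":[("scene",267,207.3,a,b-c,.036),("scene",278,207.3,a,-b+c,.036),("scene",261.5,210,a-c,b,.036),("scene",282,210.3,a-c,-b,.036),("scene",280.5,243.5,-A,-B,0),("scene",255.7,243.3,-A,B,0),("top",278,246.5,-A,-B,.005),("top",257,260.3,-a,b,.036)],
"lid":[("scene",212,249,-a,-b,.03),("scene",177,241.7,a-c,-b,.03),("scene",202.5,263.7,-a,b,.03),("scene",204.7,272.5,-A,B,0),("scene",166,264.2,A-C,B,0),("scene",215.5,257.5,-A,-B,.0),
 ("top",238.7,300.5,-A,-B,.008),("top",243.5,324.7,-A,B,.008),("top",202,335.5,A-C,B,.011)]}
init={"deep":(.451,-.2786,-1.205),"shallow":(.617,.235,.515),"lid":(.4146,.325,1.81)}
from fit import place
def solve(k,cam=None):
    d=[r for r in D[k] if cam in(None,r[0])]
    def f(p):
        X=place(np.array([r[3:] for r in d]),p);return np.concatenate([(proj(r[0],x)[0]-r[1:3]) for r,x in zip(d,X)])
    s=least_squares(f,init[k],x_scale=[.01,.01,.05],loss="soft_l1");return s.x,f(s.x).reshape(-1,2),d
def base(cams=("top","scene")):
    d=[("top",324,228.7,1,1),("top",335.2,287.9,-1,1),("scene",327.6,246,1,1),("scene",301.7,282.7,-1,1),("scene",352.3,252.8,1,-1),("scene",328.5,290.2,-1,-1)]
    e=[(324.5,250,.04),(328.2,270,.04),(357.3,250,-.04),(360.8,270,-.04)]
    def f(p):
        X=place(np.array([[r[3]*p[3],r[4]*p[4],.0142] for r in d]),p)
        o=[(proj(r[0],x)[0]-r[1:3]) for r,x in zip(d,X) if r[0] in cams]
        w=toplane("top",[q[:2] for q in e],.0135)
        yy=-(w[:,0]-p[0])*np.sin(p[2])+(w[:,1]-p[1])*np.cos(p[2])-np.array([q[2] for q in e])
        return np.concatenate([np.concatenate(o),yy*400*.5])
    s=least_squares(f,[.55,.022,.155,.0725,.033],x_scale=[.01,.01,.05,.01,.01]);return s.x,f(s.x)
if __name__=="__main__":
    print("base",*base());print(base(("scene",))[0])
    from fit import *
    I={n:cv2.imread(f"pics/{n}0.png") for n in("top","scene")}
    box={"base":((305,210,80,95),(285,230,90,80)),"deep":((425,265,85,65),(375,310,95,70)),"shallow":((220,200,70,75),(240,195,60,60)),"lid":((180,290,80,60),(155,230,75,50))}
    for k in ["base"]+list(D):
        if k=="base": p=base()[0][:3]
        else:
            p,r,d=solve(k);print(k,p);print(r.round(1).tolist())
        ims=[]
        for n,bx in zip(("top","scene"),box[k]):
            s=min(390/bx[2],590/bx[3]); ims.append(overlay(I[n],n,model(k),p,*bx,s,None))
        H=max(i.shape[0] for i in ims);ims=[cv2.copyMakeBorder(i,0,H-i.shape[0],0,4,0) for i in ims]
        cv2.imwrite(f"pics/q_{k}.png",np.hstack(ims))
E
python3 lsq.py
```

```text
base [0.5569 0.0187 0.1557 0.0725 0.0319] [-0.0618  0.7362 -0.3968  0.4922  0.3105 -0.1875  0.3508 -0.2554  0.2596
 -0.6411 -0.1823 -0.2448 -0.0902 -0.1065  0.3537  0.5283]
[0.5557 0.0186 0.1556 0.072  0.0323]
deep [ 0.451  -0.2777 -1.194 ]
[[-1.0, -1.6], [0.5, -1.5], [1.1, -1.4], [-1.9, 0.8], [0.7, 0.9], [-0.2, 1.8]]
shallow [0.6168 0.2289 0.5462]
[[-0.5, -0.7], [-0.0, -0.7], [-1.0, -0.4], [0.9, -0.7], [1.7, 1.5], [-0.5, 1.6], [2.5, 1.4], [-1.3, -1.5]]
lid [0.4141 0.3244 1.811 ]
[[1.4, -0.9], [0.8, -1.2], [-0.8, -0.9], [-0.4, 1.9], [-0.5, 1.1], [2.0, -0.3], [-1.0, -1.6], [0.8, 1.4], [-0.4, 2.1]]
```

View pics/q_base.png

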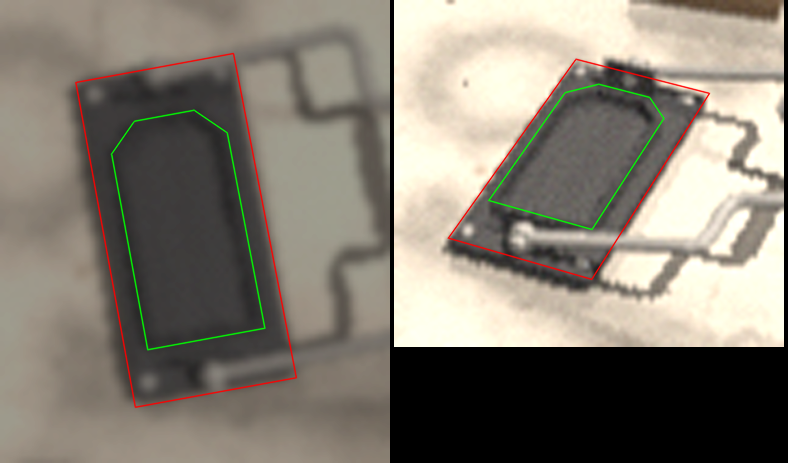

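View pics/q_deep.png

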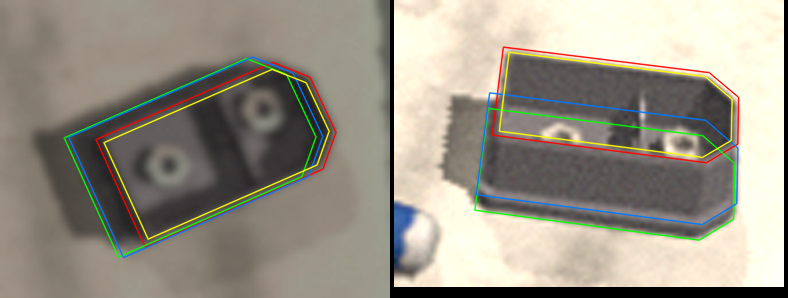

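View pics/q_shallow.png

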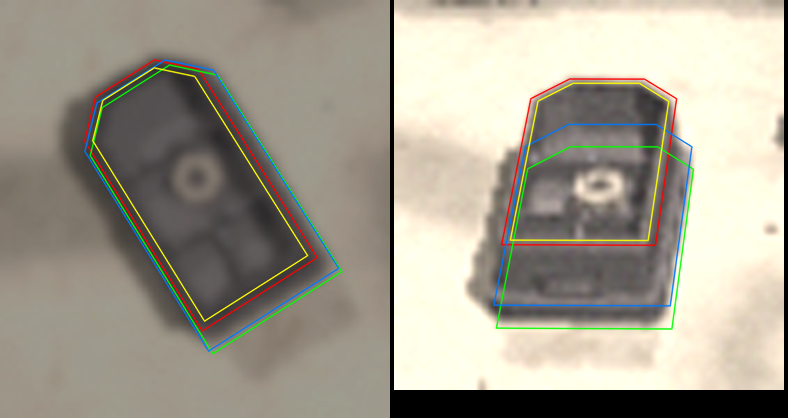

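View pics/q_lid.png

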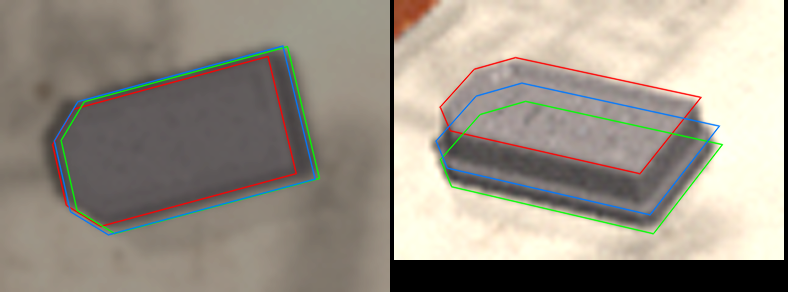

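```bash
python3 - <<'E'
from h import *
s=cv2.imread("pics/scene0.png",0);t=cv2.imread("pics/top0.png",0)
print("deep v@u=420",s[316:332,420],s[355:375,420])
print("lid v@u=190",s[238:250,190],s[262:278,190])
print("lid top u=220 v",t[296:310,220],t[325:340,220]); print("lid top v=315 u", t[315,184:196],t[315,232:250])
print("shallow scene v u=272",s[200:214,272],s[236:252,272]); print("shallow h v=225",s[225,245:262],s[225,276:292])
E
```

```text
deep v@u=420 [204 203 200 200 197 204 200 208 164  88  65  64  67  65  70  70] [ 67  66  67  71  92 104  86  60  70 125 164 163 155 150 148 146 143 138
 144 145]
lid v@u=190 [176 173 168 163 166 154 129 116 104 121 125 130] [ 61  57  60  62  83  94  79  60  74 151 184 178 180 179 178 189]
lid top u=220 v [114 114 114 114 114 111 103  83  66  63  68  69  69  71] [ 70  68  67  67  63  60  66  80  95 101 100  98  98  98  98]
lid top v=315 u [89 91 92 94 93 84 70 57 53 58 64 69] [ 71  73  72  73  73  71  63  55  55  60  71  85  97 103 105 104 102 101]
shallow scene v u=272 [201 201 198 201 198 203 185 129  62  69  69  74  72  68] [ 72  74  74  79  85 101  78  72 108 162 180 179 175 175 178 187]
shallow h v=225 [165 166 165 163 162 158 158 161 165 165 103  83  99  79  69  75 102] [ 65  43  56  97  85  67  83 103  93 190 201 199 202 201 200 198]
```

```bash
cat > sil.py <<'E'
from fit import *
def pm(kind,z0=0):
    h={"deep":.048,"shallow":.036,"lid":.030}[kind]
    t=[poly(.121,.067,.0157,z0),poly(.121,.067,.0157,z0+.011)]
    if kind=="lid": t+=[poly(.112,.058,.014,z0+h-.001)]
    else: t+=[poly(.112,.058,.014,z0+h-.004),poly(.109,.055,.0131,z0+h)]
    return t
def sscore(G,n,M,p):
    gx,gy=G
    X=np.concatenate([place(m,p) for m in M]);uv=proj(n,X).astype(np.float32)
    hid=cv2.convexHull(uv,returnPoints=False).ravel();N=len(hid)
    ctr=uv.mean(0);tot=0;Ls=0
    for i in range(N):
        a,b=hid[i],hid[(i+1)%N]
        if a//6!=b//6 : continue
        k=(a-b)%6
        if k not in(1,5): continue
        t=np.linspace(.06,.94,30)[:,None]
        q=(uv[a]*(1-t)+uv[b]*t).astype(np.float32);d=uv[b]-uv[a];L=np.linalg.norm(d)
        if L<1: continue
        nn=np.array([-d[1],d[0]])/L
        if nn@(uv[a]-ctr)<0: nn=-nn
        v=cv2.remap(gx,q[:,:1],q[:,1:],1)*nn[0]+cv2.remap(gy,q[:,:1],q[:,1:],1)*nn[1]
        tot+=L*np.clip(v,-5,None).mean();Ls+=L
    return tot
def sfit(imgs,kind,p0,cams=("top","scene"),z0=0,sgs=(2.5,1.2)):
    M=pm(kind,z0);p=np.array(p0,float)
    for sg in sgs:
        G={n:grads(imgs[n],sg) for n in cams}
        f=lambda x:-sum(sscore(G[n],n,M,[x[0]/100,x[1]/100,x[2]/5]) for n in cams)
        x0=np.array([p[0]*100,p[1]*100,p[2]*5])
        best=None
        for sgn in(1,-1):
            r=minimize(f,x0,method="Nelder-Mead",options=dict(initial_simplex=x0+sgn*(np.vstack([np.zeros(3),np.eye(3)*.6])-.15),xatol=1e-3,fatol=1e-6,maxiter=500))
            if best is None or r.fun<best.fun: best=r
        p=np.array([best.x[0]/100,best.x[1]/100,best.x[2]/5])
    return p,-best.fun
def show(imgs,kind,p,boxes,out,z0=0):
    ims=[]
    for n,bx in boxes.items():
        s=min(390/bx[2],590/bx[3]); ims.append(overlay(imgs[n],n,pm(kind,z0),p,*bx,s,None))
    H=max(i.shape[0] for i in ims);ims=[cv2.copyMakeBorder(i,0,H-i.shape[0],0,4,0) for i in ims]
    cv2.imwrite(out,np.hstack(ims))
E
python3 - <<'E'
from sil import *
I={n:cv2.imread(f"pics/{n}0.png") for n in("top","scene")}
init={"deep":(.451,-.2777,-1.194),"shallow":(.617,.235,.53),"lid":(.4146,.325,1.81)}
box={"deep":((425,265,85,65),(375,310,95,70)),"shallow":((220,200,70,75),(240,195,60,60)),"lid":((180,290,80,60),(155,230,75,50))}
for k in init:
    for cams in(("scene",),("top",),("top","scene")):
        p,v=sfit(I,k,init[k],cams);print(k,cams,p,v)
        if cams==("scene",): show(I,k,p,dict(zip(("top","scene"),box[k])),f"pics/s_{k}.png")
E
```

```text
deep ('scene',) [ 0.4502 -0.2781 -1.2063] 4404.0263671875
deep ('top',) [ 0.4537 -0.2777 -1.2303] 1772.027099609375
deep ('top', 'scene') [ 0.4509 -0.278  -1.2063] 5902.0771484375
shallow ('scene',) [0.6173 0.2319 0.4803] 2635.12255859375
shallow ('top',) [0.6183 0.2338 0.5436] 1472.878173828125
shallow ('top', 'scene') [0.6181 0.2323 0.5027] 4059.05126953125
lid ('scene',) [0.4142 0.3249 1.8122] 2590.94677734375
lid ('top',) [0.416  0.3262 1.7969] 1326.149658203125
lid ('top', 'scene') [0.4151 0.3254 1.8056] 3848.92724609375
```

```bash
cd pics; python3 -c "
import cv2,numpy as np
a=[cv2.imread(f's_{k}.png') for k in('deep','shallow','lid')]
for i,x in enumerate(a): a[i]=cv2.copyMakeBorder(x,0,4,0,max(0,800-x.shape[1]),0)[:,:800]
v=np.vstack(a);print(v.shape);cv2.imwrite('s_all.png',cv2.resize(v,None,fx=.62,fy=.62) if v.shape[0]>600 else v)"
```

```text
(1020, 800, 3)
```

View pics/s_all.png

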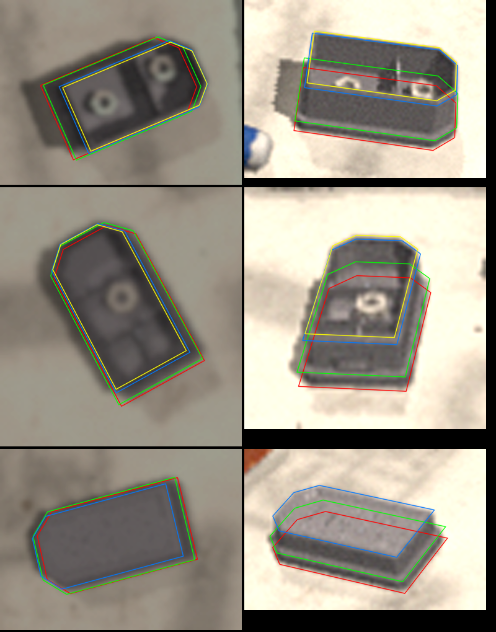

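```bash
cat > plan.py <<'E'
from h import *
from scipy.spatial.transform import Rotation as Ro
import sys, json
def Rt(yaw): 
    z=np.array([np.cos(yaw),np.sin(yaw),0]);y=np.array([0,0,-1.]);return np.c_[np.cross(y,z),y,z]
def plan(way,grip,vmax=.04,wmax=.15,start=None,pause=0,nd=4):
    s=arm.observe();p=np.array(s["tcp_pos"]);R=np.array(s["eef_rot"])
    if start is not None: p,R=start
    U,_,V=np.linalg.svd(R);R=U@V
    rows=[]
    for (x,y,z,yaw) in way:
        T=np.array([x,y,z]);RT=Rt(yaw)
        n=int(max(1,np.ceil(np.linalg.norm(T-p)/vmax),np.ceil(np.linalg.norm(Ro.from_matrix(R.T@RT).as_rotvec())/wmax)))
        p0,R0=p,R;rv=Ro.from_matrix(R0.T@RT).as_rotvec()
        for i in range(1,n+1):
            f=i/n
            pt=p0+(T-p0)*f;Rn=R0@Ro.from_rotvec(rv*f).as_matrix()
            sh=np.round(R.T@(pt-p),nd);w=np.round(Ro.from_matrix(R.T@Rn).as_rotvec(),3)
            p=p+R@sh;R=R@Ro.from_rotvec(w).as_matrix()
            rows.append([grip,[float(v)+0. for v in sh],[float(v)+0. for v in w]])
    rows+= [[grip,[0,0,0],[0,0,0]]]*pause
    print(len(rows));print(json.dumps(rows).replace("0.0,","0,").replace("0.0]","0]"))
    return rows,(p,R)
def st():
    s=arm.observe();R=np.array(s["eef_rot"]);print("t",round(s["time"],3),"q",np.array(s["q"]).round(3),"tcp",np.array(s["tcp_pos"]).round(4),"yaw",round(float(np.arctan2(R[1,2],R[0,2])),4),"down",R[:,1].round(4),"F",np.array(s["ft_force"]).round(2),"M",np.array(s["moment"]).round(2),"gap",round(s["finger_gap"],4))
E
python3 - <<'E'
from plan import *
plan([(.40,.30,.22,1.1),(.45,0,.22,.7),(.451,-.278,.18,.364)],.085,vmax=.055,wmax=.15)
E
```

```text
19
[[0.085, [0.0452, -0.0019, -0.0267], [0, 0.033, 0]], [0.085, [0.046, -0.0019, -0.0252], [0.001, 0.032, 0]], [0.085, [0.0468, -0.0019, -0.0238], [0, 0.033, 0]], [0.085, [0.0476, -0.0019, -0.0221], [0, 0.032, 0]], [0.085, [0.0482, -0.0019, -0.0207], [0, 0.033, 0]], [0.085, [0.049, -0.0019, -0.019], [0.001, 0.032, 0]], [0.085, [0.0495, -0.0019, -0.0175], [0, 0.033, 0]], [0.085, [0.0301, 0, -0.0408], [0, 0.067, 0]], [0.085, [0.0328, 0, -0.0386], [0, 0.066, 0]], [0.085, [0.0352, 0, -0.0365], [0, 0.067, 0]], [0.085, [0.0376, 0, -0.0339], [0, 0.067, 0]], [0.085, [0.0398, -0.0001, -0.0314], [0, 0.066, 0]], [0.085, [0.0418, 0, -0.0287], [0, 0.067, 0]], [0.085, [0.0355, 0.0067, -0.0297], [0, 0.056, 0]], [0.085, [0.0372, 0.0066, -0.0277], [0, 0.056, 0]], [0.085, [0.0386, 0.0067, -0.0256], [0, 0.056, 0]], [0.085, [0.04, 0.0067, -0.0234], [0, 0.056, 0]], [0.085, [0.0413, 0.0066, -0.021], [0, 0.056, 0]], [0.085, [0.0424, 0.0067, -0.0188], [0, 0.056, 0]]]
```

Call:
jog_arm(commands=[[0.085,[0.045,-0.002,-0.027],[0,0.033,0]],[0.085,[0.046,-0.002,-0.025],[0,0.033,0]],[0.085,[0.047,-0.002,-0.024],[0,0.033,0]],[0.085,[0.048,-0.002,-0.022],[0,0.033,0]],[0.085,[0.048,-0.002,-0.021],[0,0.033,0]],[0.085,[0.049,-0.002,-0.019],[0,0.033,0]],[0.085,[0.049,-0.002,-0.017],[0,0.033,0]],[0.085,[0.03,0,-0.041],[0,0.067,0]],[0.085,[0.033,0,-0.039],[0,0.067,0]],[0.085,[0.035,0,-0.036],[0,0.067,0]],[0.085,[0.038,0,-0.034],[0,0.067,0]],[0.085,[0.04,0,-0.031],[0,0.067,0]],[0.085,[0.042,0,-0.029],[0,0.067,0]],[0.085,[0.035,0.007,-0.03],[0,0.056,0]],[0.085,[0.037,0.007,-0.028],[0,0.056,0]],[0.085,[0.039,0.007,-0.026],[0,0.056,0]],[0.085,[0.04,0.007,-0.023],[0,0.056,0]],[0.085,[0.041,0.007,-0.021],[0,0.056,0]],[0.085,[0.042,0.007,-0.019],[0,0.056,0]],[0.085,[0,0,0],[0,0,0]]])

```text
time: 2.6
tcp_pos: [0.4468, -0.2805, 0.1781]
eef_rot: [[0.347, -0.001, 0.938], [-0.938, 0.001, 0.347], [-0.001, -1.0, -0.001]]
ft_force: [-0.8, 0.1, -0.5]
finger_gap: 0.085
```

```bash
python3 - <<'E'
from plan import *
st()
plan([(.451,-.278,.10,.364),(.451,-.278,.018,.364)],.085,vmax=.025,wmax=.15)
E
```

```text
t 2.6 q [-0.681  0.292 -0.116  1.163 -0.     0.535] tcp [ 0.4468 -0.2805  0.1781] yaw 0.3548 down [-0.0013  0.0006 -1.    ] F [-0.83  0.11 -0.5 ] M [0.   0.05 0.03] gap 0.085
8
[[0.085, [-0.0002, 0.0195, 0.0012], [0, -0.002, 0]], [0.085, [-0.0002, 0.0195, 0.0013], [0, -0.003, -0.001]], [0.085, [-0.0002, 0.0195, 0.0012], [0.001, -0.002, 0]], [0.085, [-0.0002, 0.0196, 0.0012], [0, -0.002, 0]], [0.085, [0, 0.0205, 0], [0, 0, 0]], [0.085, [0, 0.0205, 0], [0, 0, 0]], [0.085, [0, 0.0205, 0], [0, 0, 0]], [0.085, [0, 0.0205, 0], [0, 0, 0]]]
```

Call:
jog_arm(commands=[[0.085,[0,0.0195,0.0012],[0,-0.002,0]],[0.085,[0,0.0195,0.0012],[0,-0.002,0]],[0.085,[-0.0004,0.0195,0.0012],[0,-0.002,0]],[0.085,[-0.0004,0.0195,0.0012],[0,-0.003,0]],[0.085,[0,0.021,0],[0,0,0]],[0.085,[0,0.021,0],[0,0,0]],[0.085,[0,0.021,0],[0,0,0]],[0.085,[0,0.019,0],[0,0,0]],[0.085,[0,0,0],[0,0,0]],[0.085,[0,0,0],[0,0,0]]])

```text
time: 3.85
tcp_pos: [0.452, -0.2752, 0.02]
eef_rot: [[0.36, 0.0, 0.933], [-0.933, -0.0, 0.36], [0.0, -1.0, 0.0]]
ft_force: [-0.3, -0.6, 0.7]
finger_gap: 0.0848
```

```bash
python3 - <<'E'
from plan import *
st()
cv2.imwrite("pics/scene1.png",cv2.cvtColor(arm.snapshot("scene"),cv2.COLOR_RGB2BGR))
crop(cv2.imread("pics/scene1.png"),330,220,170,150,4.5,"pics/c1.png")
E
```

```text
t 3.85 q [-0.667  0.421 -0.369  0.78   0.     0.535] tcp [ 0.452  -0.2752  0.02  ] yaw 0.3688 down [ 0.0004 -0.     -1.    ] F [-0.32 -0.56  0.74] M [-0.02 -0.02  0.03] gap 0.0848
```

View pics/c1.png

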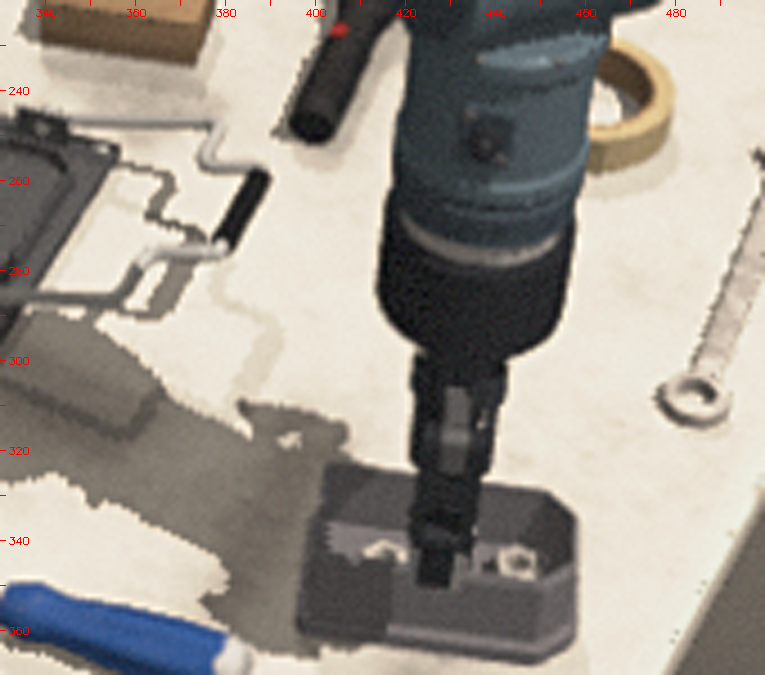

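Call:
jog_arm(commands=[[0.085,[0.0022,0.002,-0.002],[0,0.004,0]],[0.085,[0,0.003,0],[0,0,0]],[0.085,[0,0,0],[0,0,0]],[0.05,[0,0,0],[0,0,0]],[0.05,[0,0,0],[0,0,0]],[0.05,[0,0,0],[0,0,0]],[0.05,[0,0,0],[0,0,0]],[0.05,[0,0,0],[0,0,0]]])

```text
time: 4.9
tcp_pos: [0.451, -0.2783, 0.0154]
eef_rot: [[0.356, 0.001, 0.934], [-0.934, -0.0, 0.356], [0.0, -1.0, 0.001]]
ft_force: [-1.9, 1.8, 7.9]
finger_gap: 0.0549
```

```bash
python3 - <<'E'
from plan import *
st()
E
```

```text
t 4.9 q [-0.673  0.427 -0.373  0.769  0.001  0.534] tcp [ 0.451  -0.2783  0.0154] yaw 0.3642 down [ 0.0011 -0.0001 -1.    ] F [-1.93  1.79  7.93] M [0.4  0.25 0.03] gap 0.0549
```

Call:
jog_arm(commands=[[0.05,[0,0,0],[0,0,0]],[0.05,[0,0,0],[0,0,0]],[0.05,[0,0,0],[0,0,0]],[0.05,[0,-0.004,0],[0,0,0]],[0.05,[0,-0.008,0],[0,0,0]],[0.05,[0,-0.015,0],[0,0,0]],[0.05,[0,-0.02,0],[0,0,0]],[0.05,[0,-0.02,0],[0,0,0]],[0.05,[0,-0.02,0],[0,0,0]],[0.05,[0,-0.01,0],[0,0,0]],[0.05,[0,0,0],[0,0,0]],[0.05,[0,0,0],[0,0,0]]])

```text
time: 6.4
tcp_pos: [0.4501, -0.278, 0.1107]
eef_rot: [[0.356, -0.001, 0.934], [-0.934, 0.001, 0.356], [-0.001, -1.0, -0.001]]
ft_force: [-0.5, 0.4, -2.7]
finger_gap: 0.0548
```

```bash
python3 - <<'E'
from plan import *
st()
for n in("scene","top"): cv2.imwrite(f"pics/{n}2.png",cv2.cvtColor(arm.snapshot(n),cv2.COLOR_RGB2BGR))
crop(cv2.imread("pics/scene2.png"),350,220,130,120,5,"pics/c2.png")
E
```

```text
t 6.4 q [-0.673  0.335 -0.236  1.     0.     0.534] tcp [ 0.4501 -0.278   0.1107] yaw 0.364 down [-0.001   0.0008 -1.    ] F [-0.49  0.38 -2.72] M [-0.    0.02 -0.  ] gap 0.0548
```

View pics/c2.png

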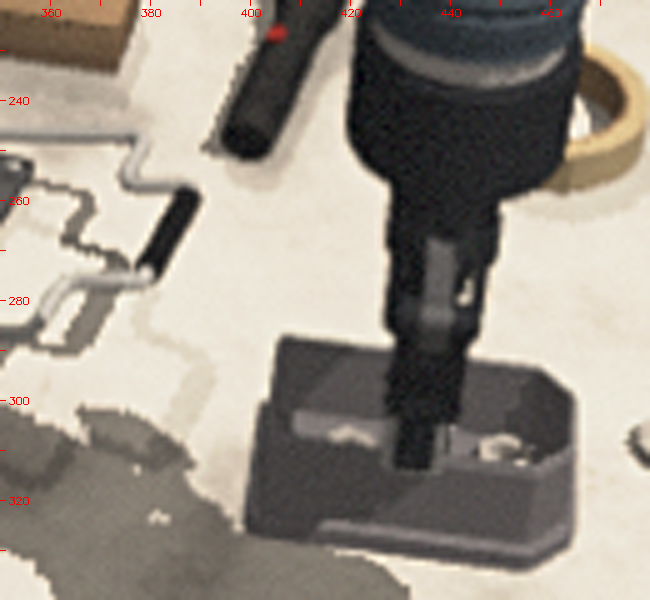

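```bash
python3 - <<'E'
from plan import *
s=arm.observe();p=np.array(s["tcp_pos"]);R=np.array(s["eef_rot"])
for b in(0,.006,.012,.018):
    print(b,proj("scene",[p+R@[dx,-b,-.029] for dx in(-.011,.011)]).round(1).tolist(),proj("scene",[p+R@[dx,-b,-.040] for dx in(-.011,.011)]).round(1).tolist())
img=cv2.imread("pics/scene2.png");crop2(img,395,275,75,65,10,"pics/c3.png")
from sil import *
I={n:cv2.imread(f"pics/{n}2.png") for n in("top","scene")}
print(sfit(I,"deep",(.450,-.278,-1.207),("scene",),z0=.0953))
print(sfit(I,"deep",(.450,-.278,-1.207),("top",),z0=.0953))
E
```

```text
0 [[425.0, 322.2], [437.2, 323.9]] [[424.6, 326.5], [436.9, 328.2]]
0.006 [[425.3, 319.9], [437.6, 321.5]] [[424.9, 324.1], [437.2, 325.8]]
0.012 [[425.7, 317.5], [437.9, 319.1]] [[425.2, 321.8], [437.6, 323.4]]
0.018 [[426.0, 315.1], [438.3, 316.7]] [[425.6, 319.4], [438.0, 321.0]]
(array([ 0.4486, -0.2788, -1.1926]), np.float64(5001.8056640625))
(array([ 0.4521, -0.2797, -1.1407]), np.float64(1275.6708984375))
```

View pics/c3.png

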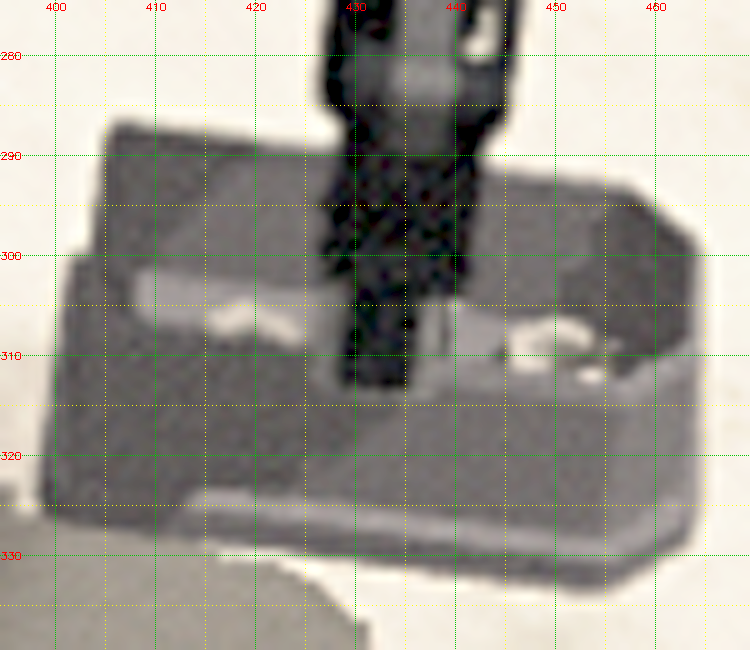

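```bash
python3 - <<'E'
from plan import *
s=arm.observe();p=np.array(s["tcp_pos"]);R=np.array(s["eef_rot"])
for side in(-1,1):
  for b in(0,.012,.024,.036,.048):
    print(side,b,proj("scene",[p+R@[dx,-b,side*.0275] for dx in(-.011,.011)]).round(1).tolist(),proj("scene",[p+R@[dx,-b,side*.040] for dx in(-.011,.011)]).round(1).tolist())
crop2(cv2.imread("pics/top2.png"),420,250,110,85,7,"pics/c4.png")
crop2(cv2.imread("pics/scene2.png"),395,205,90,140,4.2,"pics/c5.png")
E
```

```text
-1 0 [[425.1, 321.6], [437.2, 323.3]] [[424.6, 326.5], [436.9, 328.2]]
-1 0.012 [[425.7, 316.9], [438.0, 318.5]] [[425.2, 321.8], [437.6, 323.4]]
-1 0.024 [[426.4, 312.1], [438.7, 313.8]] [[425.9, 317.0], [438.4, 318.6]]
-1 0.036 [[427.1, 307.3], [439.5, 308.9]] [[426.6, 312.1], [439.1, 313.8]]
-1 0.048 [[427.7, 302.3], [440.3, 304.0]] [[427.3, 307.2], [439.9, 308.8]]
1 0 [[427.1, 301.3], [438.7, 302.8]] [[427.5, 296.9], [439.1, 298.4]]
1 0.012 [[427.7, 296.6], [439.5, 298.1]] [[428.1, 292.2], [439.8, 293.7]]
1 0.024 [[428.3, 291.9], [440.2, 293.4]] [[428.7, 287.5], [440.5, 288.9]]
1 0.036 [[429.0, 287.1], [440.9, 288.5]] [[429.4, 282.7], [441.2, 284.1]]
1 0.048 [[429.6, 282.2], [441.7, 283.7]] [[430.0, 277.8], [442.0, 279.3]]
```

View pics/c4.png

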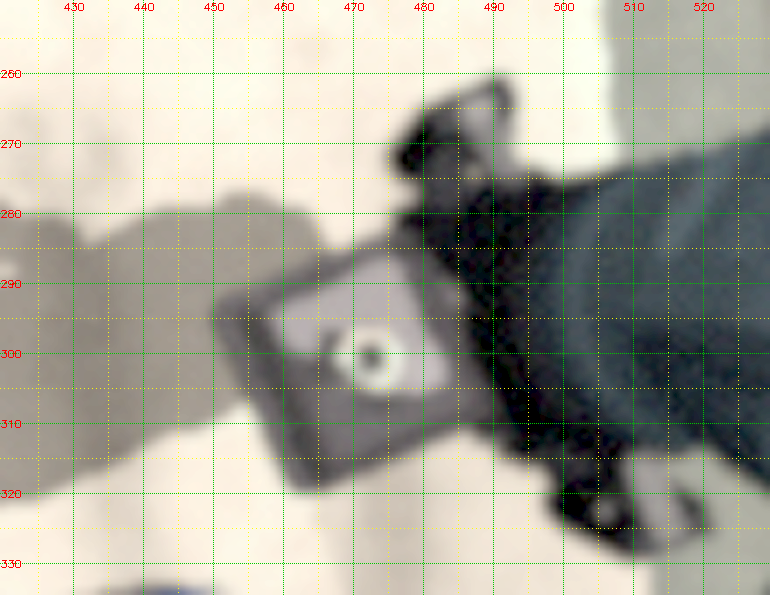

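View pics/c5.png

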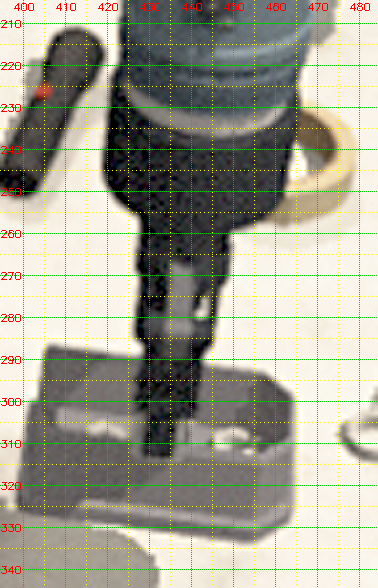

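```bash
python3 - <<'E'
from plan import *
p=np.array([.452,-.2752,.020]);R=Rt(.3688)
for b in(0,.012,.024,.036):
    print(b,proj("scene",[p+R@[dx,-b,-.0425] for dx in(-.011,.011)]).round(1).tolist(),proj("scene",[p+R@[dx,-b,-.057] for dx in(-.011,.011)]).round(1).tolist())
a=cv2.imread("pics/scene1.png");crop2(a,395,300,65,70,8,"pics/c6.png")
E
```

```text
0 [[419.2, 359.8], [430.8, 361.4]] [[418.6, 365.5], [430.3, 367.2]]
0.012 [[419.7, 355.5], [431.4, 357.1]] [[419.2, 361.3], [431.0, 362.9]]
0.024 [[420.3, 351.2], [432.1, 352.8]] [[419.8, 357.0], [431.7, 358.6]]
0.036 [[420.9, 346.9], [432.8, 348.5]] [[420.4, 352.6], [432.4, 354.3]]
```

View pics/c6.png

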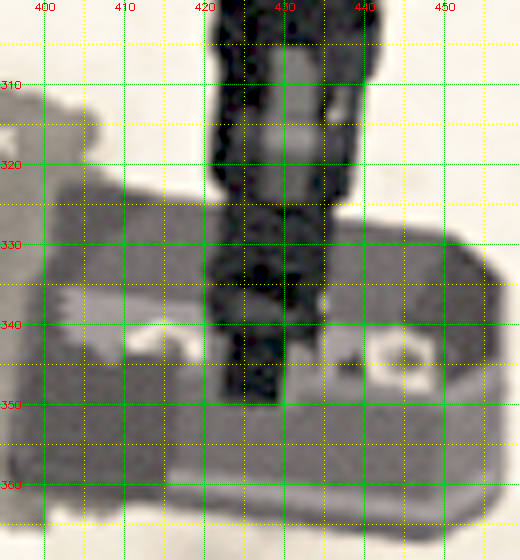

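```bash
python3 - <<'E'
from plan import *
plan([(.50,-.15,.13,.95),(.5563,.0187,.13,1.7265)],.05,vmax=.022,wmax=.1)
E
```

```text
16
[[0.05, [-0.0145, -0.0028, 0.0132], [0, -0.084, 0]], [0.05, [-0.0134, -0.0028, 0.0143], [0, -0.083, -0.001]], [0.05, [-0.0121, -0.0028, 0.0155], [0, -0.084, 0]], [0.05, [-0.0108, -0.0028, 0.0163], [0, -0.084, 0]], [0.05, [-0.0094, -0.0028, 0.0173], [0, -0.084, 0]], [0.05, [-0.0079, -0.0028, 0.0179], [0, -0.083, -0.001]], [0.05, [-0.0064, -0.0028, 0.0185], [0, -0.084, 0]], [0.05, [-0.0058, 0, 0.0189], [0, -0.086, 0]], [0.05, [-0.0042, 0, 0.0193], [0, -0.087, 0]], [0.05, [-0.0025, 0, 0.0196], [0, -0.086, 0]], [0.05, [-0.0007, 0, 0.0198], [0, -0.086, 0]], [0.05, [0.0009, 0, 0.0197], [0, -0.086, 0]], [0.05, [0.0026, 0, 0.0196], [0, -0.087, 0]], [0.05, [0.0043, 0, 0.0193], [0, -0.086, 0]], [0.05, [0.0059, 0, 0.0188], [0, -0.086, 0]], [0.05, [0.0076, 0, 0.0183], [0, -0.087, 0]]]
```

Call:
jog_arm(commands=[[0.05,[-0.0145,-0.003,0.013],[0,-0.084,0]],[0.05,[-0.0134,-0.003,0.0143],[0,-0.084,0]],[0.05,[-0.012,-0.003,0.0155],[0,-0.084,0]],[0.05,[-0.011,-0.003,0.0163],[0,-0.084,0]],[0.05,[-0.0094,-0.003,0.0173],[0,-0.084,0]],[0.05,[-0.008,-0.003,0.018],[0,-0.084,0]],[0.05,[-0.0064,-0.002,0.0185],[0,-0.084,0]],[0.05,[-0.0058,0,0.019],[0,-0.086,0]],[0.05,[-0.0042,0,0.0193],[0,-0.086,0]],[0.05,[-0.0025,0,0.0196],[0,-0.086,0]],[0.05,[-0.0007,0,0.0198],[0,-0.086,0]],[0.05,[0.001,0,0.0197],[0,-0.086,0]],[0.05,[0.0026,0,0.0196],[0,-0.086,0]],[0.05,[0.0043,0,0.0193],[0,-0.086,0]],[0.05,[0.006,0,0.019],[0,-0.086,0]],[0.05,[0.0076,0,0.0183],[0,-0.086,0]],[0.05,[0,0,0],[0,0,0]],[0.05,[0,0,0],[0,0,0]],[0.05,[0,0,0],[0,0,0]]])

```text
time: 8.88
tcp_pos: [0.5563, 0.018, 0.1312]
eef_rot: [[0.988, -0.001, -0.153], [0.153, -0.0, 0.988], [-0.001, -1.0, -0.0]]
ft_force: [-1.1, -0.1, -1.5]
finger_gap: 0.0546
```

```bash
python3 - <<'E'
from plan import *
st()
plan([(.5563,.0187,.10,1.7265),(.5563,.0187,.056,1.7265)],.05,vmax=.02,wmax=.1)
E
```

```text
t 8.875 q [-0.082  0.373 -0.125  1.073 -0.    -0.235] tcp [0.5563 0.018  0.1312] yaw 1.7246 down [-0.0006 -0.0001 -1.    ] F [-1.15 -0.08 -1.47] M [-0.01 -0.   -0.03] gap 0.0546
5
[[0.05, [0, 0.0156, 0.0004], [0, -0.001, 0]], [0.05, [0.0001, 0.0156, 0.0003], [0, -0.001, -0.001]], [0.05, [0, 0.0147, 0], [0, 0, 0]], [0.05, [0, 0.0146, 0], [0, 0, 0]], [0.05, [0, 0.0147, 0], [0, 0, 0]]]
```

Call:
jog_arm(commands=[[0.05,[0,0.015,0.0004],[0,-0.002,0]],[0.05,[0,0.015,0.0003],[0,0,0]],[0.05,[0,0.015,0],[0,0,0]],[0.05,[0,0.015,0],[0,0,0]],[0.05,[0,0.012,0],[0,0,0]],[0.05,[0,0,0],[0,0,0]],[0.05,[0,0,0],[0,0,0]]])

```text
time: 9.75
tcp_pos: [0.557, 0.0194, 0.0597]
eef_rot: [[0.988, 0.001, -0.157], [0.157, 0.0, 0.988], [0.001, -1.0, -0.0]]
ft_force: [-0.4, -1.1, -1.4]
finger_gap: 0.0545
```

```bash
python3 - <<'E'
from plan import *
st()
for n in("scene","top"): cv2.imwrite(f"pics/{n}3.png",cv2.cvtColor(arm.snapshot(n),cv2.COLOR_RGB2BGR))
from sil import *
I={n:cv2.imread(f"pics/{n}3.png") for n in("top","scene")}
z0=np.array(arm.observe()["tcp_pos"])[2]-.0154
r=sfit(I,"deep",(.556,.018,.155),("scene",),z0=z0);print(r);
print(sfit(I,"deep",(.556,.018,.155),("top",),z0=z0))
show(I,"deep",r[0],{"top":(305,205,110,100),"scene":(290,200,110,100)},"pics/c7.png",z0)
crop2(I["scene"],295,205,100,90,7.5,"pics/c8.png")
E
```

```text
t 9.75 q [-0.079  0.429 -0.238  0.903  0.    -0.236] tcp [0.557  0.0194 0.0597] yaw 1.728 down [ 0.0007  0.     -1.    ] F [-0.43 -1.14 -1.43] M [ 0.02 -0.02  0.02] gap 0.0545
(array([ 0.5042,  0.0079, -0.5713]), np.float64(1049.0322265625))
(array([ 0.4719,  0.079 , -0.1764]), np.float64(987.3796997070312))
```

View pics/c7.png

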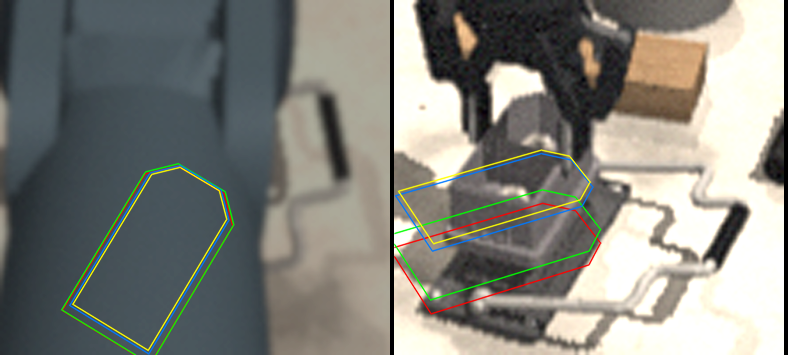

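View pics/c8.png

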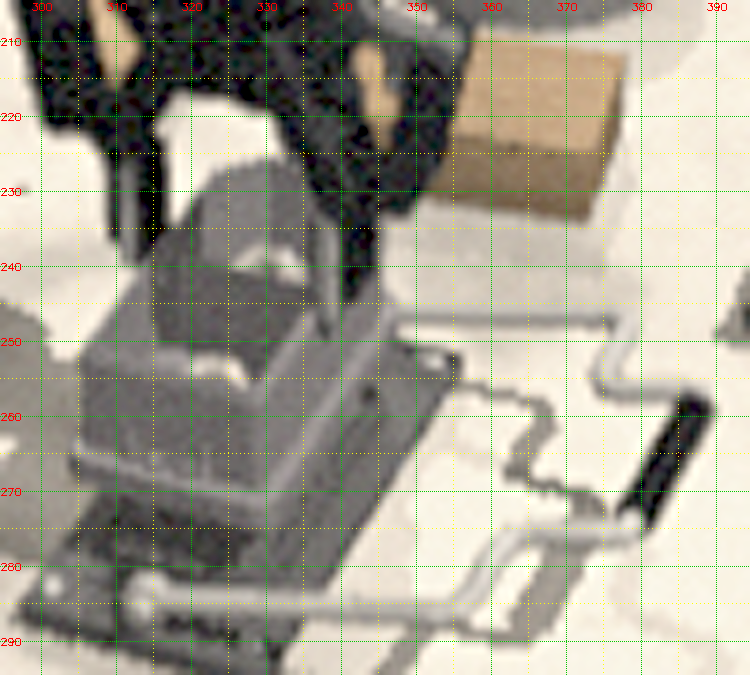

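```bash
python3 - <<'E'
from plan import *
from sil import *
I={"scene":cv2.imread("pics/scene3.png")}
s=arm.observe();z0=s["tcp_pos"][2]-.0154
p=[.557,.0194,1.728-np.pi/2]
show(I,"deep",p,{"scene":(295,205,60,90)},"pics/c9.png",z0)
M=pm("deep",z0)
for m in M: print(proj("scene",place(m,p)).round(1).tolist())
im=overlay(I["scene"],"scene",M,p,295,215,65,65,9,None);cv2.imwrite("pics/c9.png",im)
E
```

```text
[[330.9, 276.1], [348.8, 248.6], [345.0, 243.2], [331.0, 239.7], [322.2, 241.9], [303.0, 268.4]]
[[330.9, 272.2], [348.8, 244.9], [345.0, 239.5], [331.0, 236.0], [322.1, 238.1], [302.8, 264.6]]
[[329.7, 258.6], [346.7, 233.5], [343.3, 228.7], [331.2, 225.8], [323.2, 227.7], [305.1, 252.1]]
[[329.3, 256.6], [346.0, 232.1], [342.8, 227.6], [331.2, 224.8], [323.7, 226.6], [305.9, 250.5]]
```

View pics/c9.png

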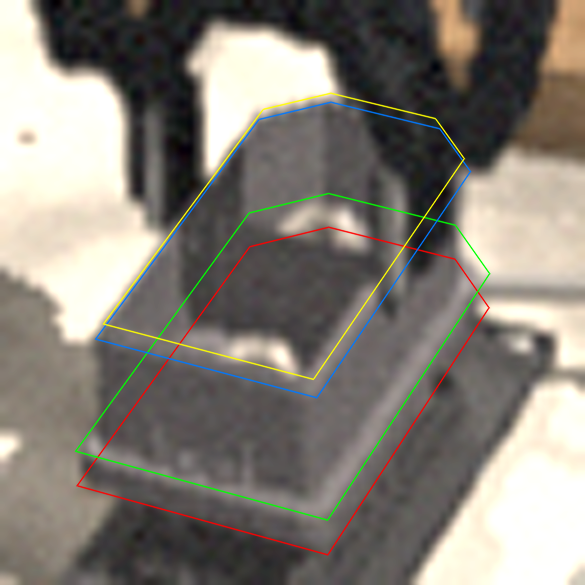

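Call:
jog_arm(commands=[[0.05,[-0.0008,0.01,-0.0006],[0,0.002,0]],[0.05,[0,0.01,0],[0,0,0]],[0.05,[0,0.004,0],[0,0,0]],[0.05,[0,0.003,0],[0,0,0]],[0.05,[0,0.002,0],[0,0,0]],[0.05,[0,0,0],[0,0,0]]])

```text
time: 10.6
tcp_pos: [0.5559, 0.0187, 0.0304]
eef_rot: [[0.988, 0.0, -0.155], [0.155, 0.0, 0.988], [0.0, -1.0, 0.0]]
ft_force: [0.2, 0.1, -2.5]
finger_gap: 0.0543
```

```bash
python3 - <<'E'
from plan import *
st()
cv2.imwrite("pics/scene4.png",cv2.cvtColor(arm.snapshot("scene"),cv2.COLOR_RGB2BGR))
crop2(cv2.imread("pics/scene4.png"),290,215,75,85,7,"pics/c10.png")
E
```

```text
t 10.6 q [-0.081  0.456 -0.28   0.835  0.    -0.236] tcp [0.5559 0.0187 0.0304] yaw 1.726 down [ 0.      0.0001 -1.    ] F [ 0.23  0.13 -2.49] M [-0.02 -0.01  0.01] gap 0.0543
```

View pics/c10.png

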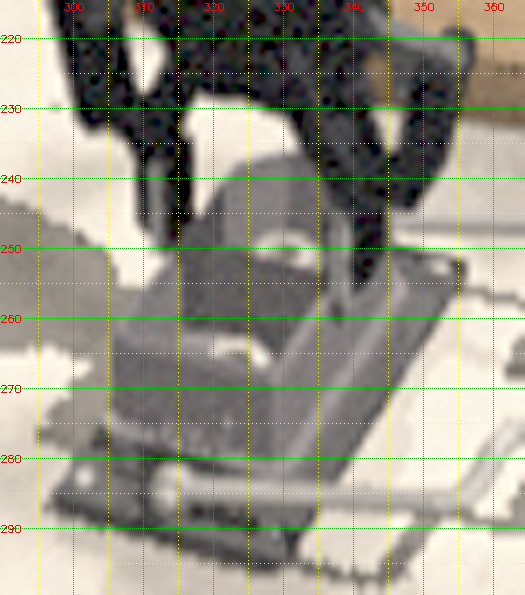

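Call:
jog_arm(commands=[[0.05,[0,0.001,0],[0,0,0]],[0.05,[0,0.001,0],[0,0,0]],[0.05,[0,0,0],[0,0,0]]])

```text
time: 11.02
tcp_pos: [0.5563, 0.0186, 0.0294]
eef_rot: [[0.988, 0.001, -0.155], [0.155, 0.0, 0.988], [0.001, -1.0, -0.0]]
ft_force: [-2.4, 0.2, 4.2]
finger_gap: 0.0546
```

```bash
python3 -c "
from plan import *
st()"
```

```text
t 11.025 q [-0.081  0.457 -0.281  0.832  0.    -0.236] tcp [0.5563 0.0186 0.0294] yaw 1.726 down [ 0.0011  0.     -1.    ] F [-2.39  0.18  4.23] M [ 0.09  0.48 -0.01] gap 0.0546
```

Call:
jog_arm(commands=[[0.05,[0,0.001,0],[0,0,0]],[0.05,[0,0,0],[0,0,0]],[0.065,[0,0,0],[0,0,0]],[0.085,[0,0,0],[0,0,0]],[0.085,[0,0,0],[0,0,0]],[0.085,[0,0,0],[0,0,0]],[0.085,[0,-0.02,0],[0,0,0]],[0.085,[0,-0.03,0],[0,0,0]],[0.085,[0,-0.04,0],[0,0,0]],[0.085,[0,-0.03,0],[0,0,0]]])

```text
time: 12.28
tcp_pos: [0.5563, 0.0186, 0.149]
eef_rot: [[0.988, 0.001, -0.155], [0.155, -0.0, 0.988], [0.001, -1.0, -0.0]]
ft_force: [1.0, -0.2, 0.1]
finger_gap: 0.0849
```

```bash
python3 - <<'E'
from plan import *
st()
plan([(.57,.10,.16,1.95),(.615,.22,.16,2.086)],.085,vmax=.045,wmax=.12)
E
```

```text
t 12.275 q [-0.081  0.361 -0.095  1.113  0.    -0.236] tcp [0.5563 0.0186 0.149 ] yaw 1.726 down [ 0.0013 -0.     -1.    ] F [ 1.04 -0.21  0.12] M [-0.   -0.01 -0.03] gap 0.0849
5
[[0.085, [0.013, -0.0055, 0.0391], [0, -0.112, 0.001]], [0.085, [0.0174, -0.0055, 0.0375], [0, -0.112, 0]], [0.085, [0.0287, 0, 0.0316], [0, -0.045, 0]], [0.085, [0.0302, 0, 0.0303], [0, -0.046, 0]], [0.085, [0.0315, 0, 0.0288], [0, -0.045, 0]]]
```

Call:
jog_arm(commands=[[0.085,[0.013,-0.005,0.039],[0,-0.112,0]],[0.085,[0.0174,-0.005,0.0375],[0,-0.112,0]],[0.085,[0.0287,0,0.032],[0,-0.045,0]],[0.085,[0.03,0,0.0303],[0,-0.045,0]],[0.085,[0.0335,0,0.028],[0,-0.045,0]],[0.085,[0,0,0],[0,0,0]],[0.085,[0,0,0],[0,0,0]],[0.085,[0,0,0],[0,0,0]]])

```text
time: 13.28
tcp_pos: [0.6162, 0.2192, 0.1575]
eef_rot: [[0.871, -0.0, -0.491], [0.491, -0.0, 0.871], [-0.001, -1.0, -0.0]]
ft_force: [0.3, 0.1, 0.1]
finger_gap: 0.0853
```

```bash
python3 - <<'E'
from plan import *
st()
for n in("scene","top"): cv2.imwrite(f"pics/{n}5.png",cv2.cvtColor(arm.snapshot(n),cv2.COLOR_RGB2BGR))
from sil import *
I={n:cv2.imread(f"pics/{n}5.png") for n in("top","scene")}
cv2.imwrite("pics/o5.png",overlay(I["scene"],"scene",pm("deep",.014),(.5563,.0187,.1555),225,190,140,110,5.5,None))
crop2(I["scene"],235,150,75,100,6,"pics/c11.png")
plan([(.618,.2325,.10,2.085),(.618,.2325,.03,2.085)],.085,vmax=.025,wmax=.12)
E
```

```text
t 13.275 q [ 0.245  0.559  0.24   1.251 -0.    -0.268] tcp [0.6162 0.2192 0.1575] yaw 2.0836 down [-0.0004 -0.0003 -1.    ] F [0.32 0.13 0.08] M [-0.05  0.03  0.04] gap 0.0853
6
[[0.085, [0.0026, 0.0192, 0.0036], [0, 0, 0]], [0.085, [0.0027, 0.0192, 0.0035], [0, -0.001, 0]], [0.085, [0.0026, 0.0193, 0.0036], [0, 0, 0]], [0.085, [0, 0.0233, 0], [0, 0, 0]], [0.085, [0, 0.0233, 0], [0, 0, 0]], [0.085, [0, 0.0234, 0], [0, 0, 0]]]
```

View pics/o5.png

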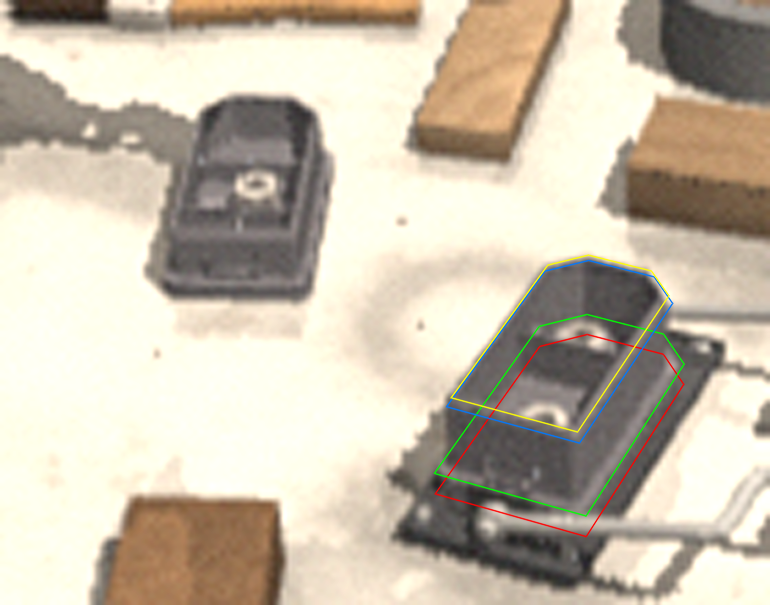

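View pics/c11.png

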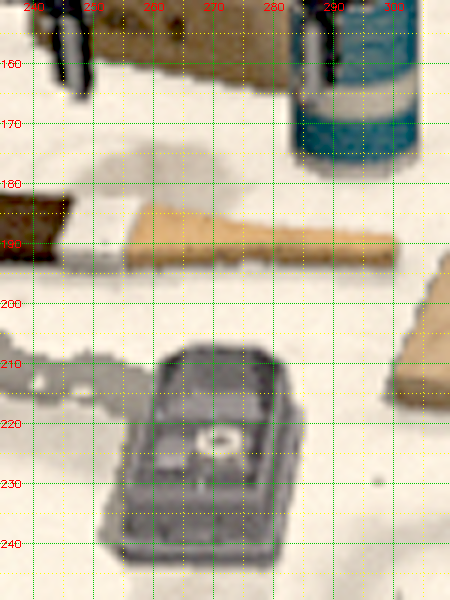

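```bash
python3 - <<'E'
from plan import *
s=arm.observe();p=np.array(s["tcp_pos"]);R=np.array(s["eef_rot"])
for side in(-1,1):
  for b in(0,.006,.013,.02,.03):
    print(side,b,proj("scene",[p+R@[dx,-b,side*w] for w in(.0427,.055) for dx in(-.011,.011)]).round(1).tolist())
crop2(cv2.imread("pics/scene5.png"),230,110,110,70,7,"pics/c12.png")
E
```

```text
-1 0 [[287.0, 181.1], [288.0, 176.3], [292.2, 181.2], [293.1, 176.4]]
-1 0.006 [[286.9, 178.9], [287.9, 174.1], [292.1, 179.0], [293.0, 174.2]]
-1 0.013 [[286.7, 176.3], [287.7, 171.6], [291.9, 176.4], [292.9, 171.7]]
-1 0.02 [[286.6, 173.7], [287.6, 169.0], [291.8, 173.8], [292.8, 169.1]]
-1 0.03 [[286.4, 170.0], [287.4, 165.3], [291.6, 170.1], [292.6, 165.4]]
1 0 [[251.3, 180.5], [252.7, 175.8], [246.1, 180.4], [247.7, 175.7]]
1 0.006 [[251.0, 178.3], [252.5, 173.6], [245.9, 178.3], [247.4, 173.5]]
1 0.013 [[250.8, 175.8], [252.3, 171.1], [245.6, 175.7], [247.2, 171.0]]
1 0.02 [[250.5, 173.2], [252.0, 168.5], [245.4, 173.1], [246.9, 168.5]]
1 0.03 [[250.2, 169.5], [251.7, 164.9], [245.0, 169.4], [246.5, 164.8]]
```

View pics/c12.png

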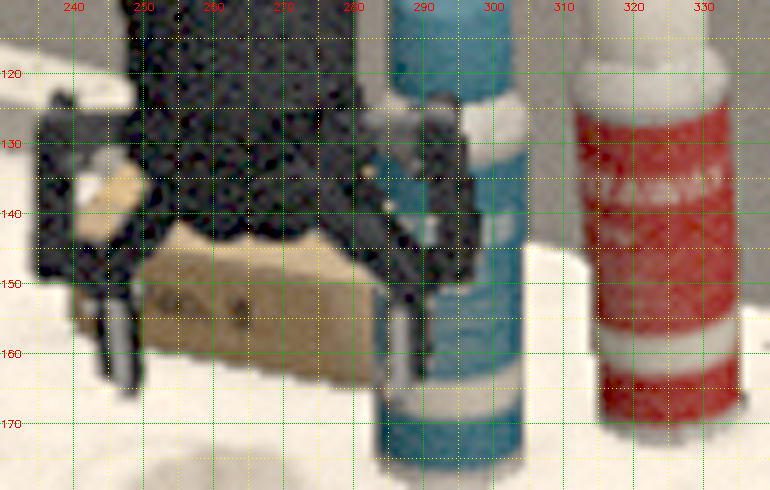

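Call:
jog_arm(commands=[[0.085,[0.0026,0.02,0.0036],[0,0,0]],[0.085,[0.0026,0.02,0.0036],[0,0,0]],[0.085,[0.0026,0.02,0.0036],[0,0,0]],[0.085,[0,0.025,0],[0,0,0]],[0.085,[0,0.025,0],[0,0,0]],[0.085,[0,0.02,0],[0,0,0]],[0.085,[0,0.01,0],[0,0,0]],[0.085,[0,0.01,0],[0,0,0]],[0.085,[0,0,0],[0,0,0]],[0.085,[0,0,0],[0,0,0]]])

```text
time: 14.62
tcp_pos: [0.6186, 0.2338, 0.0082]
eef_rot: [[0.871, 0.001, -0.492], [0.492, 0.0, 0.871], [0.001, -1.0, -0.0]]
ft_force: [0.6, -0.5, -0.1]
finger_gap: 0.085
```

```bash
python3 - <<'E'
from plan import *
st()
s=arm.observe();p=np.array(s["tcp_pos"]);R=np.array(s["eef_rot"])
d=np.array([.618,.2325,p[2]])-p;print("tool shift",(R.T@d).round(4))
cv2.imwrite("pics/scene6.png",cv2.cvtColor(arm.snapshot("scene"),cv2.COLOR_RGB2BGR))
crop2(cv2.imread("pics/scene6.png"),230,160,75,90,7,"pics/c13.png")
for side in(-1,1):
  for b in(0,.013,.03):
    print(side,b,proj("scene",[p+R@[dx,-b,side*w] for w in(.0427,.055) for dx in(-.011,.011)]).round(1).tolist())
E
```

```text
t 14.625 q [ 0.265  0.664  0.023  0.929  0.    -0.249] tcp [0.6186 0.2338 0.0082] yaw 2.085 down [ 0.0012  0.0004 -1.    ] F [ 0.59 -0.5  -0.09] M [ 0.03 -0.02 -0.02] gap 0.085
tool shift [-0.0011 -0.     -0.0008]
-1 0 [[285.9, 229.9], [286.8, 224.8], [290.7, 230.0], [291.6, 224.9]]
-1 0.013 [[285.6, 225.7], [286.6, 220.7], [290.5, 225.8], [291.4, 220.8]]
-1 0.03 [[285.3, 220.2], [286.2, 215.2], [290.2, 220.3], [291.1, 215.3]]
1 0 [[252.5, 229.2], [253.8, 224.1], [247.7, 229.1], [249.1, 224.0]]
1 0.013 [[252.1, 225.0], [253.4, 220.0], [247.3, 224.9], [248.6, 219.9]]
1 0.03 [[251.5, 219.5], [252.8, 214.5], [246.6, 219.4], [248.0, 214.4]]
```

View pics/c13.png

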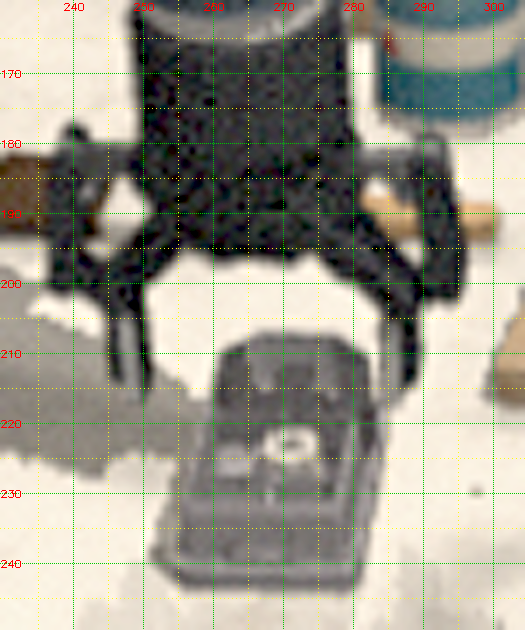

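Call:
jog_arm(commands=[[0.085,[-0.001,0.008,-0.001],[0,0,0]],[0.085,[0,0.006,0],[0,0,0]],[0.085,[0,0,0],[0,0,0]],[0.07,[0,0,0],[0,0,0]],[0.07,[0,0,0],[0,0,0]],[0.07,[0,0,0],[0,0,0]]])

```text
time: 15.42
tcp_pos: [0.6178, 0.2323, -0.0064]
eef_rot: [[0.871, 0.0, -0.492], [0.492, 0.0, 0.871], [0.0, -1.0, -0.0]]
ft_force: [0.7, 0.3, 0.3]
finger_gap: 0.0702
```

```bash
python3 - <<'E'
from plan import *
st()
cv2.imwrite("pics/scene7.png",cv2.cvtColor(arm.snapshot("scene"),cv2.COLOR_RGB2BGR))
crop2(cv2.imread("pics/scene7.png"),230,160,75,90,7,"pics/c14.png")
E
```

```text
t 15.425 q [ 0.264  0.675  0.003  0.898  0.    -0.251] tcp [ 0.6178  0.2323 -0.0064] yaw 2.085 down [ 0.0004  0.0002 -1.    ] F [0.72 0.28 0.33] M [-0.02  0.05  0.02] gap 0.0702
```

View pics/c14.png

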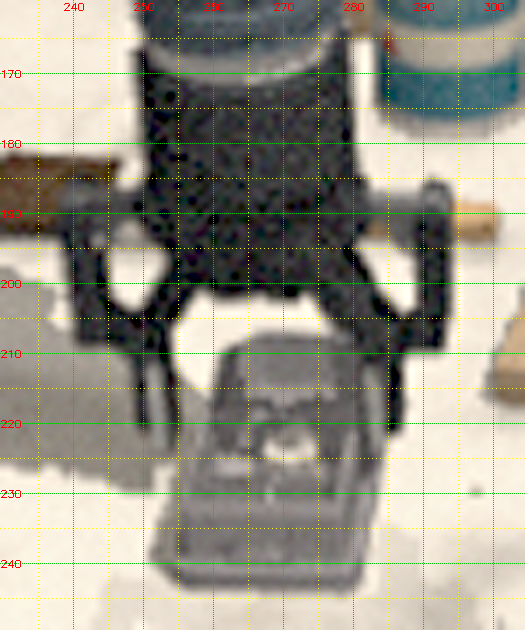

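Call:
jog_arm(commands=[[0.05,[0,0,0],[0,0,0]],[0.05,[0,0,0],[0,0,0]],[0.05,[0,0,0],[0,0,0]],[0.05,[0,0,0],[0,0,0]],[0.05,[0,0,0],[0,0,0]],[0.05,[0,0,0],[0,0,0]]])

```text
time: 16.23
tcp_pos: [0.6183, 0.2324, -0.0058]
eef_rot: [[0.871, 0.001, -0.492], [0.492, 0.0, 0.871], [0.001, -1.0, -0.001]]
ft_force: [-0.5, -1.1, 6.0]
finger_gap: 0.0563
```

```bash
python3 - <<'E'
from plan import *
st()
cv2.imwrite("pics/scene8.png",cv2.cvtColor(arm.snapshot("scene"),cv2.COLOR_RGB2BGR))
crop2(cv2.imread("pics/scene8.png"),230,160,75,90,7,"pics/c15.png")
E
```

```text
t 16.225 q [ 0.264  0.675  0.004  0.898 -0.    -0.251] tcp [ 0.6183  0.2324 -0.0058] yaw 2.085 down [ 0.0015  0.0002 -1.    ] F [-0.46 -1.08  5.98] M [-0.15  0.06  0.04] gap 0.0563
```

View pics/c15.png

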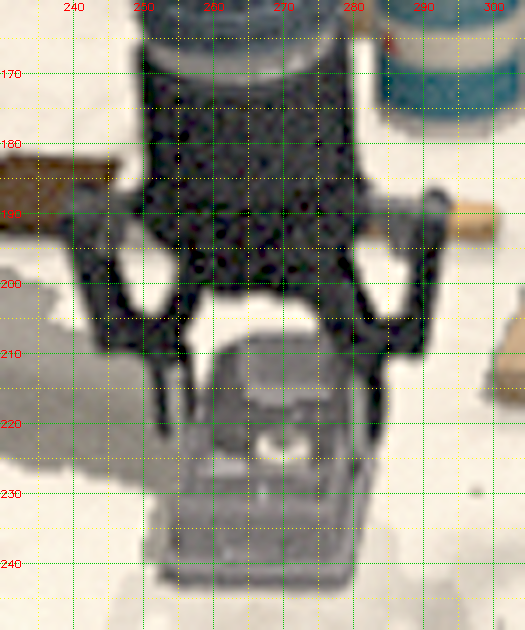

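Call:
jog_arm(commands=[[0.05,[0,0,0],[0,0,0]],[0.05,[0,-0.004,0],[0,0,0]],[0.05,[0,-0.008,0],[0,0,0]],[0.05,[0,-0.015,0],[0,0,0]],[0.05,[0,-0.02,0],[0,0,0]],[0.05,[0,-0.02,0],[0,0,0]],[0.05,[0,-0.02,0],[0,0,0]],[0.05,[0,-0.02,0],[0,0,0]],[0.05,[0,-0.02,0],[0,0,0]],[0.05,[0,0,0],[0,0,0]],[0.05,[0,0,0],[0,0,0]]])

```text
time: 17.65
tcp_pos: [0.6173, 0.2322, 0.12]
eef_rot: [[0.871, -0.0, -0.492], [0.492, -0.0, 0.871], [-0.0, -1.0, 0.0]]
ft_force: [0.1, -0.1, -1.7]
finger_gap: 0.0564
```

```bash
python3 - <<'E'
from plan import *
from sil import *
st()
s=arm.observe();p=np.array(s["tcp_pos"]);R=np.array(s["eef_rot"]);yaw=np.arctan2(R[1,2],R[0,2])
cv2.imwrite("pics/scene9.png",cv2.cvtColor(arm.snapshot("scene"),cv2.COLOR_RGB2BGR))
im=cv2.imread("pics/scene9.png")
c=proj("scene",[p])[0].astype(int);print(c)
cv2.imwrite("pics/c16.png",overlay(im,"scene",pm("shallow",p[2]+.0058),(p[0],p[1],yaw-np.pi/2),c[0]-40,c[1]-40,80,75,8,None))
plan([(.59,.13,.13,1.9),(.5563,.0187,.11,1.7265)],.05,vmax=.025,wmax=.1)
E
```

```text
t 17.65 q [ 0.264  0.585  0.186  1.172  0.    -0.251] tcp [0.6173 0.2322 0.12  ] yaw 2.085 down [-0.0005 -0.     -1.    ] F [ 0.13 -0.14 -1.69] M [ 0.02  0.04 -0.01] gap 0.0564
[266 190]
10
[[0.05, [-0.0147, -0.0021, -0.0151], [0, 0.037, 0]], [0.05, [-0.0142, -0.0021, -0.0157], [0, 0.037, -0.001]], [0.05, [-0.0136, -0.0021, -0.0162], [0, 0.037, 0]], [0.05, [-0.0129, -0.0021, -0.0166], [0, 0.037, 0]], [0.05, [-0.0124, -0.0021, -0.0172], [0, 0.037, -0.001]], [0.05, [-0.0136, 0.004, -0.0189], [0, 0.035, 0]], [0.05, [-0.0129, 0.004, -0.0193], [0, 0.034, 0]], [0.05, [-0.0122, 0.004, -0.0198], [0, 0.035, 0]], [0.05, [-0.0116, 0.004, -0.0202], [0, 0.035, 0]], [0.05, [-0.0108, 0.004, -0.0206], [0, 0.035, 0]]]
```

View pics/c16.png

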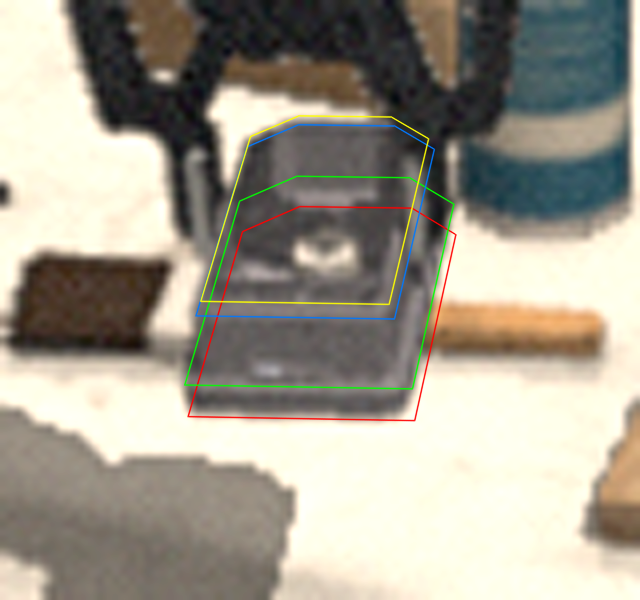

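Call:
jog_arm(commands=[[0.05,[-0.0147,-0.002,-0.015],[0,0.037,0]],[0.05,[-0.0142,-0.002,-0.0157],[0,0.037,0]],[0.05,[-0.0136,-0.002,-0.0162],[0,0.037,0]],[0.05,[-0.013,-0.002,-0.0166],[0,0.037,0]],[0.05,[-0.0124,-0.002,-0.0172],[0,0.037,0]],[0.05,[-0.0136,0.004,-0.019],[0,0.035,0]],[0.05,[-0.013,0.004,-0.0193],[0,0.035,0]],[0.05,[-0.0122,0.004,-0.0198],[0,0.035,0]],[0.05,[-0.0116,0.004,-0.0202],[0,0.035,0]],[0.05,[-0.0108,0.004,-0.0206],[0,0.034,0]],[0.05,[0,0,0],[0,0,0]],[0.05,[0,0,0],[0,0,0]],[0.05,[0,0,0],[0,0,0]]])

```text
time: 19.32
tcp_pos: [0.557, 0.0193, 0.1107]
eef_rot: [[0.988, 0.001, -0.155], [0.155, 0.0, 0.988], [0.001, -1.0, 0.0]]
ft_force: [0.4, 0.6, -1.2]
finger_gap: 0.0565
```

```bash
python3 - <<'E'
from plan import *
st()
plan([(.5563,.0187,.068,1.7265)],.05,vmax=.015,wmax=.1)
E
```

```text
t 19.325 q [-0.079  0.387 -0.16   1.023  0.    -0.235] tcp [0.557  0.0193 0.1107] yaw 1.7268 down [ 0.0007  0.0003 -1.    ] F [ 0.42  0.58 -1.2 ] M [0.02 0.01 0.  ] gap 0.0565
3
[[0.05, [-0.0003, 0.0142, -0.0002], [0, 0, 0]], [0.05, [-0.0003, 0.0142, -0.0001], [0, 0, 0.001]], [0.05, [-0.0002, 0.0143, -0.0002], [0, 0, 0]]]
```

Call:
jog_arm(commands=[[0.05,[-0.0003,0.015,-0.0002],[0,0,0]],[0.05,[-0.0003,0.015,-0.0002],[0,0,0]],[0.05,[-0.0002,0.014,-0.0002],[0,0,0]],[0.05,[0,0.008,0],[0,0,0]],[0.05,[0,0.004,0],[0,0,0]],[0.05,[0,0.003,0],[0,0,0]],[0.05,[0,0.002,0],[0,0,0]],[0.05,[0,0,0],[0,0,0]],[0.05,[0,0,0],[0,0,0]]])

```text
time: 20.45
tcp_pos: [0.5562, 0.018, 0.0497]
eef_rot: [[0.988, 0.001, -0.155], [0.155, 0.0, 0.988], [0.001, -1.0, -0.0]]
ft_force: [0.6, 0.5, -1.4]
finger_gap: 0.0563
```

```bash
python3 - <<'E'
from plan import *
st()
E
```

```text
t 20.45 q [-0.082  0.437 -0.254  0.879  0.    -0.237] tcp [0.5562 0.018  0.0497] yaw 1.726 down [ 0.0006  0.     -1.    ] F [ 0.56  0.53 -1.41] M [-0.02  0.01 -0.08] gap 0.0563
```

Call:
jog_arm(commands=[[0.05,[0,0.001,0],[0,0,0]],[0.05,[0,0.001,0],[0,0,0]],[0.05,[0,0.001,0],[0,0,0]],[0.05,[0,0,0],[0,0,0]]])

```text
time: 20.95
tcp_pos: [0.5563, 0.018, 0.0481]
eef_rot: [[0.988, 0.001, -0.155], [0.155, -0.0, 0.988], [0.001, -1.0, -0.0]]
ft_force: [-3.8, 0.1, 10.2]
finger_gap: 0.0561
```

```bash
python3 - <<'E'
from plan import *
st()
E
```

```text
t 20.95 q [-0.082  0.438 -0.257  0.874 -0.    -0.237] tcp [0.5563 0.018  0.0481] yaw 1.726 down [ 0.0014 -0.0001 -1.    ] F [-3.77  0.13 10.24] M [0.05 0.77 0.  ] gap 0.0561
```

Call:
jog_arm(commands=[[0.065,[0,0,0],[0,0,0]],[0.085,[0,0,0],[0,0,0]],[0.085,[0,0,0],[0,0,0]],[0.085,[0,0,0],[0,0,0]],[0.085,[0,-0.02,0],[0,0,0]],[0.085,[0,-0.03,0],[0,0,0]],[0.085,[0,-0.04,0],[0,0,0]],[0.085,[0,-0.01,0],[0,0,0]],[0.085,[0,0,0],[0,0,0]],[0.085,[0,0,0],[0,0,0]]])

```text
time: 22.2
tcp_pos: [0.5549, 0.0181, 0.1447]
eef_rot: [[0.988, -0.003, -0.155], [0.155, 0.0, 0.988], [-0.003, -1.0, 0.001]]
ft_force: [-0.2, -0.3, 0.2]
finger_gap: 0.0846
```

```bash
python3 - <<'E'
from plan import *
st()
plan([(.50,.17,.16,2.5),(.415,.3253,.12,3.375)],.085,vmax=.04,wmax=.13)
E
```

```text
t 22.2 q [-0.082  0.364 -0.102  1.107  0.    -0.237] tcp [0.5549 0.0181 0.1447] yaw 1.7259 down [-0.0027  0.0003 -1.    ] F [-0.17 -0.31  0.23] M [ 0.04 -0.04  0.06] gap 0.0846
13
[[0.085, [-0.0051, -0.0025, 0.0264], [0, -0.129, 0]], [0.085, [-0.0017, -0.0025, 0.0269], [-0.001, -0.129, -0.001]], [0.085, [0.0018, -0.0026, 0.0268], [0, -0.129, 0]], [0.085, [0.0052, -0.0025, 0.0265], [0, -0.129, -0.001]], [0.085, [0.0086, -0.0025, 0.0255], [0, -0.129, 0]], [0.085, [0.0118, -0.0026, 0.0242], [-0.001, -0.129, 0]], [0.085, [0.0105, 0.0057, 0.023], [0, -0.125, 0]], [0.085, [0.0133, 0.0057, 0.0215], [0, -0.125, 0]], [0.085, [0.0159, 0.0057, 0.0197], [0, -0.125, 0]], [0.085, [0.0182, 0.0057, 0.0176], [0, -0.125, 0]], [0.085, [0.0202, 0.0058, 0.0151], [0, -0.125, 0]], [0.085, [0.022, 0.0057, 0.0125], [0, -0.125, 0]], [0.085, [0.0233, 0.0057, 0.0097], [0, -0.125, 0]]]
```

Call:
jog_arm(commands=[[0.085,[-0.005,-0.0025,0.0264],[0,-0.129,0]],[0.085,[-0.0017,-0.0025,0.027],[0,-0.129,0]],[0.085,[0.0018,-0.0025,0.0268],[0,-0.129,0]],[0.085,[0.005,-0.0025,0.0265],[0,-0.129,0]],[0.085,[0.0086,-0.0025,0.0255],[0,-0.129,0]],[0.085,[0.0118,-0.0025,0.0242],[0,-0.129,0]],[0.085,[0.0105,0.0057,0.023],[0,-0.125,0]],[0.085,[0.0133,0.0057,0.0215],[0,-0.125,0]],[0.085,[0.016,0.0057,0.0197],[0,-0.125,0]],[0.085,[0.0182,0.0057,0.0176],[0,-0.125,0]],[0.085,[0.02,0.0057,0.015],[0,-0.125,0]],[0.085,[0.022,0.0057,0.0125],[0,-0.125,0]],[0.085,[0.0233,0.0057,0.0097],[0,-0.125,0]],[0.085,[0,0,0],[0,0,0]],[0.085,[0,0,0],[0,0,0]],[0.085,[0,0,0],[0,0,0]]])

```text
time: 24.2
tcp_pos: [0.4165, 0.3243, 0.1214]
eef_rot: [[-0.229, -0.0, -0.973], [0.973, -0.0, -0.229], [-0.0, -1.0, 0.0]]
ft_force: [0.4, -0.3, -0.2]
finger_gap: 0.085
```

```bash
python3 - <<'E'
from plan import *
st()
for n in("scene","top"): cv2.imwrite(f"pics/{n}10.png",cv2.cvtColor(arm.snapshot(n),cv2.COLOR_RGB2BGR))
from sil import *
im=cv2.imread("pics/scene10.png")
cv2.imwrite("pics/c17.png",overlay(im,"scene",pm("shallow",.054),(.5563,.0185,.1555),290,190,100,110,5,None))
cv2.imwrite("pics/c18.png",im[130:300,100:300].repeat(3,0).repeat(3,1))
s=arm.observe();p=np.array(s["tcp_pos"]);R=np.array(s["eef_rot"])
print("shift",(R.T@(np.array([.4148,.3253,-.006])-p)).round(4))
E
```

```text
t 24.2 q [ 0.542  0.324 -0.223  1.024 -0.    -1.261] tcp [0.4165 0.3243 0.1214] yaw -2.91 down [-0.     -0.0003 -1.    ] F [ 0.45 -0.31 -0.17] M [ 0.03 -0.02  0.02] gap 0.085
shift [0.0012 0.1276 0.0016]
```

View pics/c17.png

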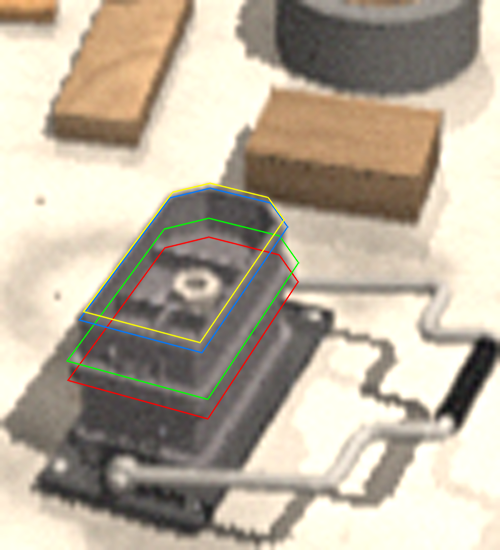

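View pics/c18.png

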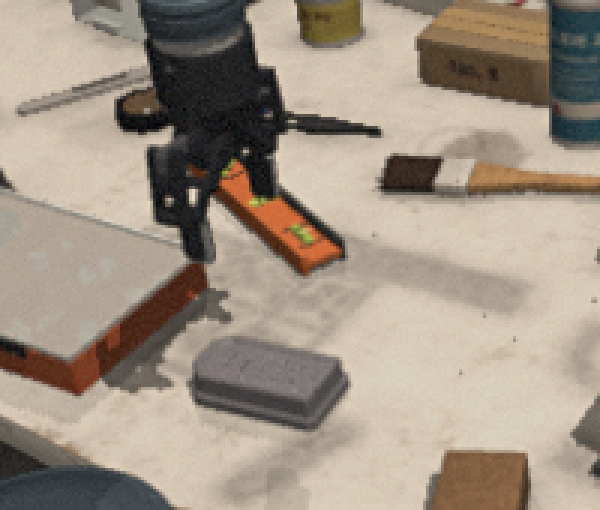

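Call:
jog_arm(commands=[[0.085,[0.0004,0.02,0.0005],[0,-0.001,0]],[0.085,[0.0004,0.025,0.0005],[0,-0.001,0]],[0.085,[0.0004,0.025,0.0006],[0,0,0]],[0.085,[0,0.025,0],[0,0,0]],[0.085,[0,0.02,0],[0,0,0]],[0.085,[0,0.01,0],[0,0,0]],[0.085,[0,0.006,0],[0,0,0]],[0.085,[0,0,0],[0,0,0]],[0.07,[0,0,0],[0,0,0]],[0.07,[0,0,0],[0,0,0]],[0.07,[0,0,0],[0,0,0]]])

```text
time: 25.68
tcp_pos: [0.4145, 0.3261, -0.0091]
eef_rot: [[-0.233, 0.001, -0.972], [0.972, 0.0, -0.233], [0.0, -1.0, -0.001]]
ft_force: [-0.3, 0.3, -0.4]
finger_gap: 0.0703
```

```bash
python3 - <<'E'
from plan import *
st()
cv2.imwrite("pics/scene11.png",cv2.cvtColor(arm.snapshot("scene"),cv2.COLOR_RGB2BGR))
crop2(cv2.imread("pics/scene11.png"),150,190,80,90,6.5,"pics/c19.png")
E
```

```text
t 25.675 q [ 0.546  0.453 -0.408  0.709  0.    -1.26 ] tcp [ 0.4145  0.3261 -0.0091] yaw -2.9061 down [ 0.0006  0.0005 -1.    ] F [-0.32  0.31 -0.43] M [ 0.04 -0.04 -0.02] gap 0.0703
```

View pics/c19.png

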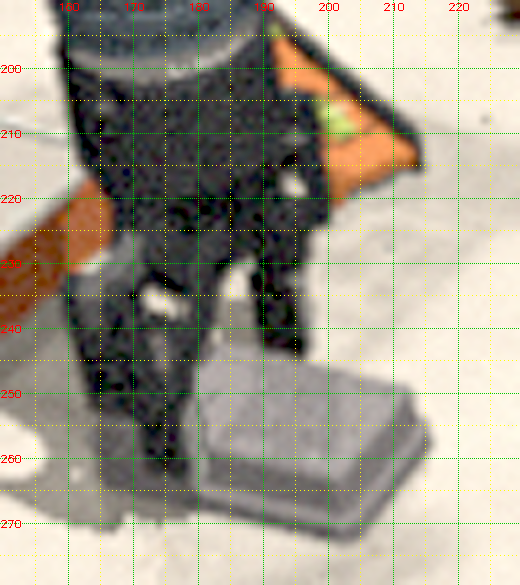

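```bash
python3 - <<'E'
from plan import *
from sil import *
s=arm.observe();p=np.array(s["tcp_pos"]);R=np.array(s["eef_rot"])
for sd in(-1,1):
  for z in (.015,.03): print(sd,z,proj("scene",[np.r_[(p+R@[dx,0,sd*.036])[:2],z] for dx in(-.011,.011)]).round(1).tolist())
im=cv2.imread("pics/scene11.png")
o=overlay(im,"scene",pm("lid",0),(.4148,.3253,1.807),150,225,75,55,10,None);cv2.imwrite("pics/c20.png",o)
E
```

```text
-1 0.015 [[198.8, 247.5], [190.9, 245.8]]
-1 0.03 [[197.9, 242.6], [190.0, 240.9]]
1 0.015 [[183.8, 265.5], [175.7, 263.6]]
1 0.03 [[182.7, 260.5], [174.6, 258.6]]
```

View pics/c20.png

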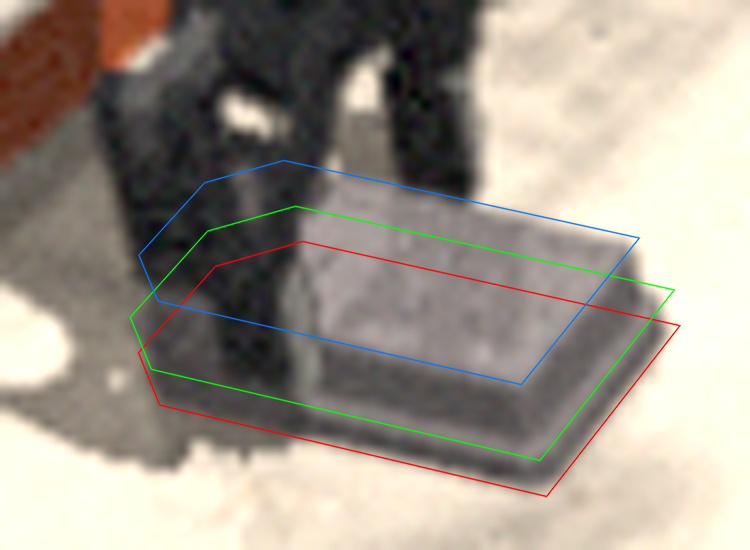

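Call:
jog_arm(commands=[[0.07,[0,0.003,0],[0,0,0]],[0.07,[0,0,0],[0,0,0]],[0.05,[0,0,0],[0,0,0]],[0.05,[0,0,0],[0,0,0]],[0.05,[0,0,0],[0,0,0]],[0.05,[0,0,0],[0,0,0]],[0.05,[0,0,0],[0,0,0]]])

```text
time: 26.6
tcp_pos: [0.4146, 0.3261, -0.0121]
eef_rot: [[-0.233, 0.001, -0.972], [0.972, 0.0, -0.233], [0.0, -1.0, -0.001]]
ft_force: [-0.7, 0.1, 5.8]
finger_gap: 0.0567
```

```bash
python3 - <<'E'
from plan import *
st()
E
```

```text
t 26.6 q [ 0.546  0.457 -0.411  0.702  0.    -1.26 ] tcp [ 0.4146  0.3261 -0.0121] yaw -2.9062 down [ 0.0007  0.0005 -1.    ] F [-0.67  0.12  5.8 ] M [-0.11  0.21  0.02] gap 0.0567
```

Call:
jog_arm(commands=[[0.05,[0,0,0],[0,0,0]],[0.05,[0,-0.004,0],[0,0,0]],[0.05,[0,-0.008,0],[0,0,0]],[0.05,[0,-0.015,0],[0,0,0]],[0.05,[0,-0.02,0],[0,0,0]],[0.05,[0,-0.025,0],[0,0,0]],[0.05,[0,-0.03,0],[0,0,0]],[0.05,[0,-0.03,0],[0,0,0]],[0.05,[0,-0.03,0],[0,0,0]],[0.05,[0,0,0],[0,0,0]],[0.05,[0,0,0],[0,0,0]]])

```text
time: 27.98
tcp_pos: [0.4139, 0.3257, 0.1491]
eef_rot: [[-0.233, -0.0, -0.972], [0.972, -0.0, -0.233], [-0.0, -1.0, 0.0]]
ft_force: [0.6, -0.6, -2.1]
finger_gap: 0.0565
```

```bash
python3 - <<'E'
from plan import *
from sil import *
st()
s=arm.observe();p=np.array(s["tcp_pos"]);R=np.array(s["eef_rot"]);yaw=np.arctan2(R[1,2],R[0,2])+2*np.pi
cv2.imwrite("pics/scene12.png",cv2.cvtColor(arm.snapshot("scene"),cv2.COLOR_RGB2BGR))
im=cv2.imread("pics/scene12.png")
c=proj("scene",[p])[0].astype(int);print(c)
cv2.imwrite("pics/c21.png",overlay(im,"scene",pm("lid",p[2]+.0121),(p[0],p[1],yaw-np.pi/2),c[0]-40,c[1]-40,80,65,9,None))
plan([(.50,.17,.16,2.5),(.5563,.0185,.16,1.7265)],.05,vmax=.03,wmax=.11)
E
```

```text
t 27.975 q [ 0.546  0.305 -0.176  1.091  0.    -1.26 ] tcp [0.4139 0.3257 0.1491] yaw -2.9062 down [-0.0004 -0.0001 -1.    ] F [ 0.63 -0.63 -2.12] M [-0.01  0.05  0.  ] gap 0.0565
[178 208]
16
[[0.05, [-0.0214, -0.0014, -0.006], [0, 0.11, 0]], [0.05, [-0.0206, -0.0015, -0.0083], [0, 0.109, 0]], [0.05, [-0.0196, -0.0014, -0.0105], [0, 0.11, -0.001]], [0.05, [-0.0183, -0.0015, -0.0126], [-0.001, 0.109, 0]], [0.05, [-0.0169, -0.0014, -0.0145], [0, 0.11, 0]], [0.05, [-0.0152, -0.0014, -0.0162], [0, 0.11, 0]], [0.05, [-0.0132, -0.0015, -0.0179], [0, 0.109, 0]], [0.05, [-0.0113, -0.0014, -0.0191], [0, 0.11, 0]], [0.05, [-0.011, 0, -0.017], [0, 0.097, 0]], [0.05, [-0.0092, 0, -0.0179], [0, 0.096, 0]], [0.05, [-0.0075, 0, -0.0188], [0, 0.097, 0]], [0.05, [-0.0057, 0, -0.0194], [0, 0.097, 0]], [0.05, [-0.0037, 0, -0.0198], [0, 0.096, 0]], [0.05, [-0.0018, 0, -0.0202], [0, 0.097, 0]], [0.05, [0.0001, 0, -0.0202], [0, 0.097, 0]], [0.05, [0.0021, 0, -0.0201], [0, 0.096, -0.001]]]
```

View pics/c21.png

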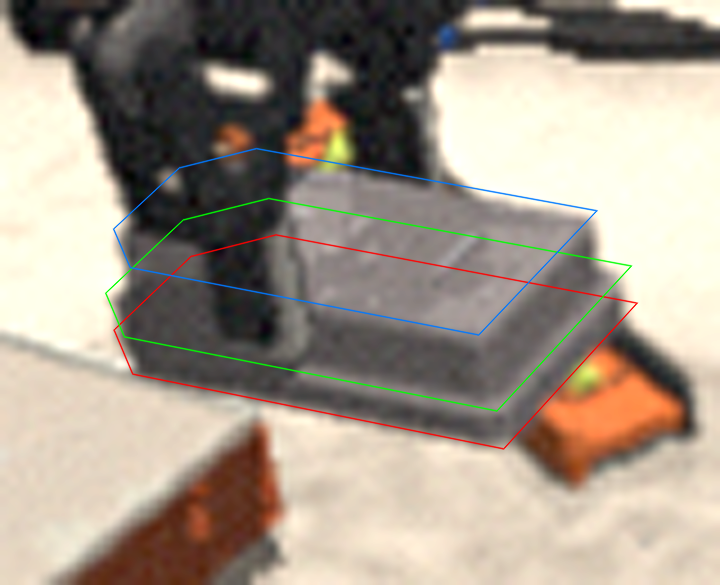

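Call:
jog_arm(commands=[[0.05,[-0.0214,-0.0015,-0.006],[0,0.11,0]],[0.05,[-0.0206,-0.0015,-0.0083],[0,0.11,0]],[0.05,[-0.0196,-0.0015,-0.0105],[0,0.11,0]],[0.05,[-0.0183,-0.0015,-0.0126],[0,0.11,0]],[0.05,[-0.017,-0.0015,-0.0145],[0,0.11,0]],[0.05,[-0.0152,-0.0015,-0.0162],[0,0.11,0]],[0.05,[-0.0132,-0.0015,-0.018],[0,0.11,0]],[0.05,[-0.0113,-0.0015,-0.019],[0,0.108,0]],[0.05,[-0.011,0,-0.017],[0,0.096,0]],[0.05,[-0.0092,0,-0.018],[0,0.096,0]],[0.05,[-0.0075,0,-0.0188],[0,0.096,0]],[0.05,[-0.0057,0,-0.0194],[0,0.096,0]],[0.05,[-0.0037,0,-0.0198],[0,0.096,0]],[0.05,[-0.0018,0,-0.0202],[0,0.096,0]],[0.05,[0,0,-0.0202],[0,0.096,0]],[0.05,[0.002,0,-0.02],[0,0.096,0]],[0.05,[0,0,0],[0,0,0]],[0.05,[0,0,0],[0,0,0]],[0.05,[0,0,0],[0,0,0]]])

```text
time: 30.4
tcp_pos: [0.5563, 0.0195, 0.1611]
eef_rot: [[0.987, -0.001, -0.161], [0.161, 0.0, 0.987], [-0.001, -1.0, 0.001]]
ft_force: [0.3, -0.5, -1.2]
finger_gap: 0.0565
```

```bash
python3 - <<'E'
from plan import *
st()
plan([(.5563,.0185,.09,1.7265)],.05,vmax=.02,wmax=.1)
E
```

```text
t 30.4 q [-0.079  0.357 -0.069  1.146  0.    -0.241] tcp [0.5563 0.0195 0.1611] yaw 1.7324 down [-0.001   0.0004 -1.    ] F [ 0.35 -0.48 -1.17] M [0.03 0.01 0.03] gap 0.0565
4
[[0.05, [0, 0.0178, -0.0003], [0, 0.001, 0]], [0.05, [-0.0001, 0.0177, -0.0002], [0, 0.002, 0]], [0.05, [0, 0.0178, -0.0003], [0, 0.001, -0.001]], [0.05, [0, 0.0178, -0.0003], [-0.001, 0.002, 0]]]
```

Call:
jog_arm(commands=[[0.05,[0,0.018,-0.0003],[0,0.002,0]],[0.05,[0,0.018,-0.0003],[0,0.002,0]],[0.05,[0,0.018,-0.0003],[0,0.001,0]],[0.05,[0,0.018,-0.0002],[0,0.001,0]],[0.05,[0,0.008,0],[0,0,0]],[0.05,[0,0.004,0],[0,0,0]],[0.05,[0,0.003,0],[0,0,0]],[0.05,[0,0.002,0],[0,0,0]],[0.05,[0,0,0],[0,0,0]],[0.05,[0,0,0],[0,0,0]]])

```text
time: 31.65
tcp_pos: [0.5593, 0.018, 0.0757]
eef_rot: [[0.988, 0.005, -0.154], [0.154, 0.0, 0.988], [0.005, -1.0, -0.0]]
ft_force: [-4.5, 0.7, 11.8]
finger_gap: 0.0564
```

```bash
python3 - <<'E'
from plan import *
st()
E
```

```text
t 31.65 q [-0.082  0.414 -0.215  0.936  0.001 -0.237] tcp [0.5593 0.018  0.0757] yaw 1.7256 down [ 0.0055  0.0005 -1.    ] F [-4.46  0.68 11.81] M [0.32 0.26 0.16] gap 0.0564
```

Call:
jog_arm(commands=[[0.05,[0,-0.006,0],[0,0,0]],[0.05,[0,0,0],[0,0,0]],[0.05,[0,0,0],[0,0,0]]])

```text
time: 32.02
tcp_pos: [0.5571, 0.0177, 0.0783]
eef_rot: [[0.988, -0.0, -0.154], [0.154, 0.0, 0.988], [-0.0, -1.0, 0.0]]
ft_force: [-0.3, -0.6, -1.0]
finger_gap: 0.0565
```

```bash
python3 - <<'E'
from plan import *
from sil import *
st()
s=arm.observe();p=np.array(s["tcp_pos"]);R=np.array(s["eef_rot"]);yaw=np.arctan2(R[1,2],R[0,2])
cv2.imwrite("pics/scene13.png",cv2.cvtColor(arm.snapshot("scene"),cv2.COLOR_RGB2BGR))
im=cv2.imread("pics/scene13.png")
o=overlay(im,"scene",pm("lid",p[2]+.0121),(p[0],p[1],yaw-np.pi/2),290,190,75,110,5.4,None)
o2=overlay(im,"scene",pm("shallow",.054),(.5563,.0187,.1555),290,190,75,110,5.4,None)
cv2.imwrite("pics/c22.png",np.hstack([o[:590,:398],o2[:590,:398]]))
E
```

```text
t 32.025 q [-0.082  0.413 -0.21   0.948  0.    -0.236] tcp [0.5571 0.0177 0.0783] yaw 1.725 down [-0.0002  0.0001 -1.    ] F [-0.3  -0.58 -1.02] M [-0.01  0.05 -0.02] gap 0.0565
```

View pics/c22.png

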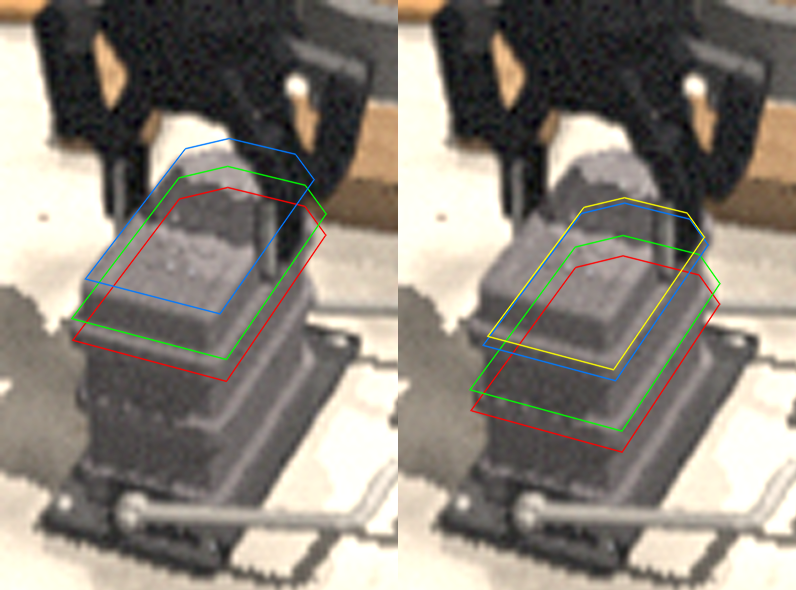

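```bash
python3 - <<'E'
from h import *
crop2(cv2.imread("pics/scene13.png"),296,225,60,60,10,"pics/c23.png")
E
```

```text
(no output)
```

View pics/c23.png

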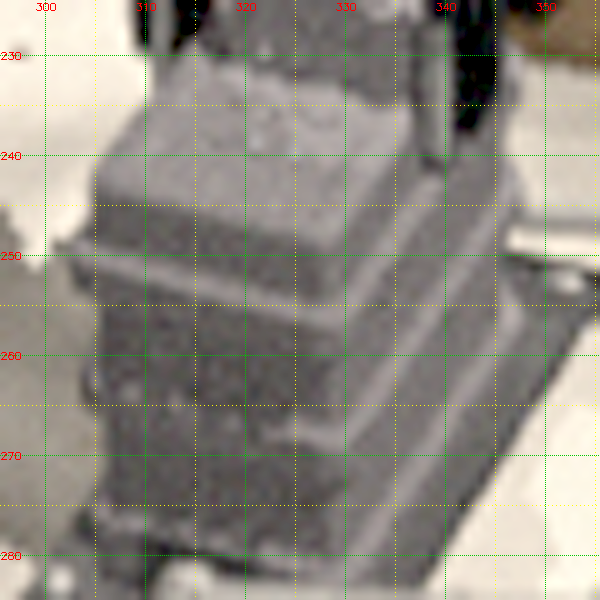

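```bash
python3 - <<'E'
from sil import *
for nm,z,p in(("deep",.025,(.5563,.0187,.1555)),("shallow",.065,(.5563,.0187,.1555)),("lid@tcp",.1014,(.5571,.0177,.1542)),("lid@base",.1014,(.5563,.0187,.1555))):
    q=np.array([[-.0605,-.0335,z],[-.056,-.029,z],[-.0605,.0335,z],[.0448,-.0335,z]])
    print(nm,proj("scene",place(q,p)).round(1).tolist())
b=(.5563,.0187,.1555)
for d in((.001,0),(0,.001)):
    q=np.array([[-.0605,-.0335,.065]]);
    dw=place(np.array([[d[0],d[1],0]]),(0,0,.1555))[0]
    print(d,(proj("scene",place(q,b)+dw)-proj("scene",place(q,b))).round(2))
E
```

```text
deep [[331.0, 283.2], [329.9, 281.5], [303.4, 275.5], [348.8, 255.6]]
shallow [[330.9, 269.2], [329.8, 267.5], [302.7, 261.6], [349.0, 241.9]]
lid@tcp [[331.3, 256.0], [330.2, 254.2], [302.7, 248.4], [349.8, 229.0]]
lid@base [[330.8, 256.0], [329.7, 254.3], [302.2, 248.5], [349.2, 229.0]]
(0.001, 0) [[ 0.18 -0.28]]
(0, 0.001) [[-0.43 -0.12]]
```

Call:
jog_arm(commands=[[0.05,[0.0025,0,0.0005],[0,0.002,0]],[0.05,[0,0.003,0],[0,0,0]],[0.05,[0,0.002,0],[0,0,0]],[0.05,[0,0,0],[0,0,0]]])

```text
time: 32.58
tcp_pos: [0.5592, 0.0186, 0.0731]
eef_rot: [[0.988, -0.001, -0.152], [0.152, 0.0, 0.988], [-0.001, -1.0, 0.0]]
ft_force: [0.6, -0.1, -2.2]
finger_gap: 0.0566
```

```bash
python3 - <<'E'
from plan import *
st()
E
```

```text
t 32.575 q [-0.08   0.422 -0.211  0.939  0.    -0.232] tcp [0.5592 0.0186 0.0731] yaw 1.723 down [-0.0006  0.0001 -1.    ] F [ 0.56 -0.14 -2.2 ] M [-0.03 -0.06  0.  ] gap 0.0566
```

Call:
jog_arm(commands=[[0.05,[0,0.002,0],[0,0,0]],[0.05,[0,0.001,0],[0,0,0]],[0.05,[0,0.001,0],[0,0,0]],[0.05,[0,0,0],[0,0,0]]])

```text
time: 33.08
tcp_pos: [0.5595, 0.0186, 0.0699]
eef_rot: [[0.988, 0.0, -0.152], [0.152, 0.0, 0.988], [0.0, -1.0, 0.0]]
ft_force: [-2.0, 0.1, 3.0]
finger_gap: 0.0569
```

```bash
python3 - <<'E'
from plan import *
st()
E
```

```text
t 33.075 q [-0.08   0.424 -0.216  0.93   0.    -0.232] tcp [0.5595 0.0186 0.0699] yaw 1.723 down [ 0.0002  0.     -1.    ] F [-2.03  0.12  3.03] M [-0.01  0.42  0.03] gap 0.0569
```

Call:
jog_arm(commands=[[0.05,[0,0.001,0],[0,0,0]],[0.05,[0,0,0],[0,0,0]],[0.065,[0,0,0],[0,0,0]],[0.085,[0,0,0],[0,0,0]],[0.085,[0,0,0],[0,0,0]],[0.085,[0,0,0],[0,0,0]],[0.085,[0,-0.02,0],[0,0,0]],[0.085,[0,-0.03,0],[0,0,0]],[0.085,[0,-0.04,0],[0,0,0]],[0.085,[0,-0.03,0],[0,0,0]],[0.085,[0,0,0],[0,0,0]],[0.085,[0,0,0],[0,0,0]]])

```text
time: 34.58
tcp_pos: [0.5591, 0.0186, 0.1875]
eef_rot: [[0.988, -0.001, -0.152], [0.152, 0.0, 0.988], [-0.001, -1.0, 0.0]]
ft_force: [-1.8, 0.8, 0.3]
finger_gap: 0.0847
```

```bash
python3 - <<'E'
from plan import *
from sil import *
st()
for n in("scene","top"): cv2.imwrite(f"pics/{n}14.png",cv2.cvtColor(arm.snapshot(n),cv2.COLOR_RGB2BGR))
im=cv2.imread("pics/scene14.png")
cv2.imwrite("pics/c24.png",overlay(im,"scene",pm("lid",.082),(.5563,.0187,.1555),290,205,110,95,7,None))
crop2(cv2.imread("pics/scene14.png"),290,205,105,95,7,"pics/c25.png")
# sleeve
a=toplane("scene",[(383,266)],.022);b=toplane("top",[(398.5,243.5)],.022);print(a,b)
bx=place(np.array([[0,-.137,.022],[-.029,-.137,.022],[.029,-.137,.022]]),(.5563,.0187,.1555));print(bx,proj("scene",bx),proj("top",bx))
E
```

```text
t 34.575 q [-0.08   0.352 -0.007  1.212  0.    -0.232] tcp [0.5591 0.0186 0.1875] yaw 1.723 down [-0.0011  0.0002 -1.    ] F [-1.84  0.76  0.26] M [-0.02 -0.   -0.04] gap 0.0847
[[ 0.6173 -0.0912  0.022 ]] [[ 0.583  -0.1164  0.022 ]]
[[ 0.5775 -0.1166  0.022 ]
 [ 0.5489 -0.1211  0.022 ]
 [ 0.6062 -0.1122  0.022 ]] [[384.7178 279.6205]
 [380.3828 287.6884]
 [388.9075 271.8143]] [[398.7095 245.7514]
 [401.1605 257.6136]
 [396.2723 233.9775]]
```

View pics/c24.png

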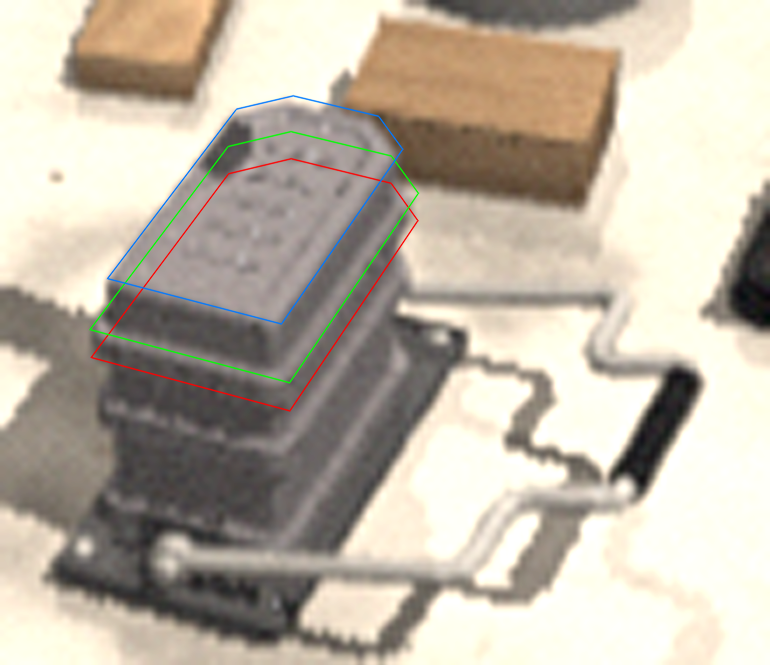

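View pics/c25.png

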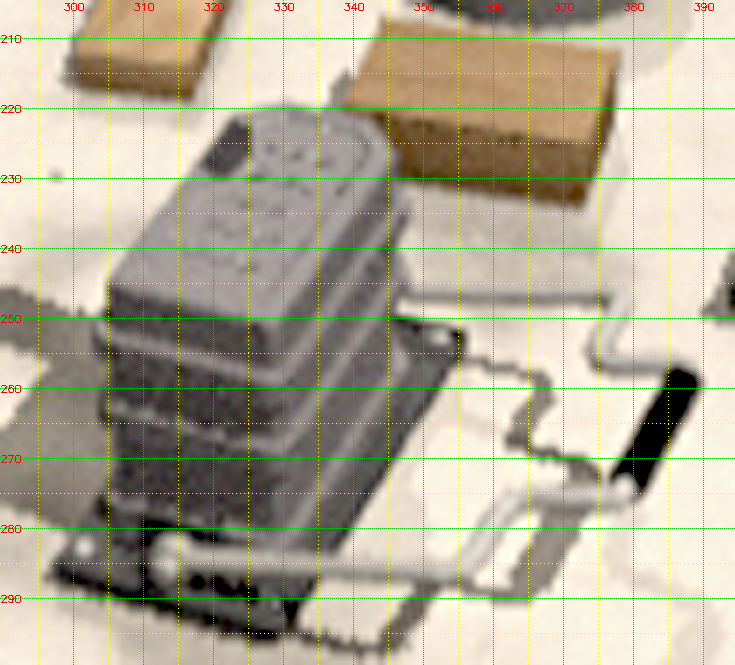

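```bash
python3 - <<'E'
from sil import *
for b in((.5563,.0187,.1555),):
  for f in np.arange(0,.5,.05):
    q=place(np.array([[0,-.137*np.cos(f),.022+.137*np.sin(f)]]),b);print(round(f,2),q.round(4),proj("scene",q).round(1),proj("top",q).round(1))
I=cv2.imread("pics/top14.png");crop2(I,360,205,60,75,7,"pics/c26.png")
E
```

```text
0.0 [[ 0.5775 -0.1166  0.022 ]] [[384.7 279.6]] [[398.7 245.8]]
0.05 [[ 0.5775 -0.1165  0.0288]] [[384.8 277.3]] [[399.  245.4]]
0.1 [[ 0.5774 -0.116   0.0357]] [[384.7 274.8]] [[399.1 245. ]]
0.15 [[ 0.5773 -0.1151  0.0425]] [[384.5 272.4]] [[399.2 244.7]]
0.2 [[ 0.5771 -0.1139  0.0492]] [[384.2 269.9]] [[399.  244.4]]
0.25 [[ 0.5769 -0.1124  0.0559]] [[383.7 267.4]] [[398.7 244.1]]
0.3 [[ 0.5766 -0.1106  0.0625]] [[383.  264.8]] [[398.3 243.9]]
0.35 [[ 0.5762 -0.1084  0.069 ]] [[382.2 262.3]] [[397.7 243.7]]
0.4 [[ 0.5758 -0.106   0.0754]] [[381.2 259.7]] [[397.  243.5]]
0.45 [[ 0.5754 -0.1032  0.0816]] [[380.1 257.1]] [[396.1 243.3]]
```

View pics/c26.png

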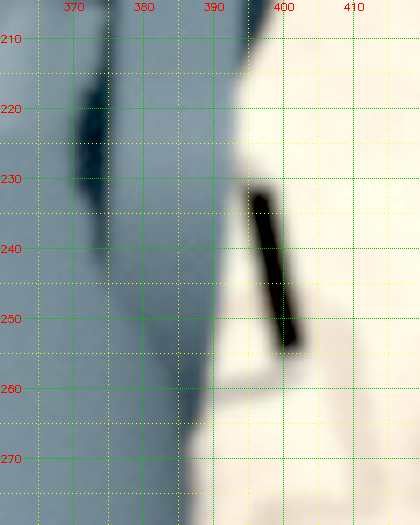

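```bash
python3 - <<'E'
from plan import *
plan([(.5767,-.1113,.15,1.7265),(.5767,-.1113,.09,1.7265)],.028,vmax=.03,wmax=.1)
E
```

```text
7
[[0.028, [-0.0003, 0.0073, -0.0263], [0, -0.001, -0.001]], [0.028, [-0.0003, 0.0074, -0.0262], [0, 0, 0]], [0.028, [-0.0004, 0.0073, -0.0263], [0, -0.001, -0.001]], [0.028, [-0.0004, 0.0074, -0.0262], [-0.001, -0.001, 0]], [0.028, [-0.0004, 0.0074, -0.0263], [0, -0.001, -0.001]], [0.028, [0, 0.03, 0], [0, 0, 0]], [0.028, [0, 0.03, 0.0001], [0, 0, 0]]]
```

Call:
jog_arm(commands=[[0.028,[0,0,-0.026],[0,-0.001,0]],[0.028,[-0.0004,0,-0.026],[0,-0.001,0]],[0.028,[-0.0004,0,-0.026],[0,-0.001,0]],[0.028,[-0.0004,0,-0.026],[0,-0.001,0]],[0.028,[-0.0004,0,-0.027],[0,0,0]],[0.028,[0,0.03,0],[0,0,0]],[0.028,[0,0.03,0],[0,0,0]],[0.028,[0,0.02,0],[0,0,0]],[0.028,[0,0.015,0],[0,0,0]],[0.028,[0,0,0],[0,0,0]],[0.028,[0,0,0],[0,0,0]]])

```text
time: 36.05
tcp_pos: [0.5785, -0.1111, 0.094]
eef_rot: [[0.988, 0.001, -0.156], [0.156, -0.0, 0.988], [0.001, -1.0, -0.0]]
ft_force: [0.6, 0.1, 0.8]
finger_gap: 0.0278
```

```bash
python3 - <<'E'
from plan import *
st()
cv2.imwrite("pics/scene15.png",cv2.cvtColor(arm.snapshot("scene"),cv2.COLOR_RGB2BGR))
crop2(cv2.imread("pics/scene15.png"),340,200,75,85,7,"pics/c27.png")
E
```

```text
t 36.05 q [-0.298  0.459 -0.094  1.018  0.    -0.454] tcp [ 0.5785 -0.1111  0.094 ] yaw 1.7271 down [ 0.0008 -0.0001 -1.    ] F [0.56 0.11 0.79] M [-0.02 -0.01 -0.03] gap 0.0278
```

View pics/c27.png

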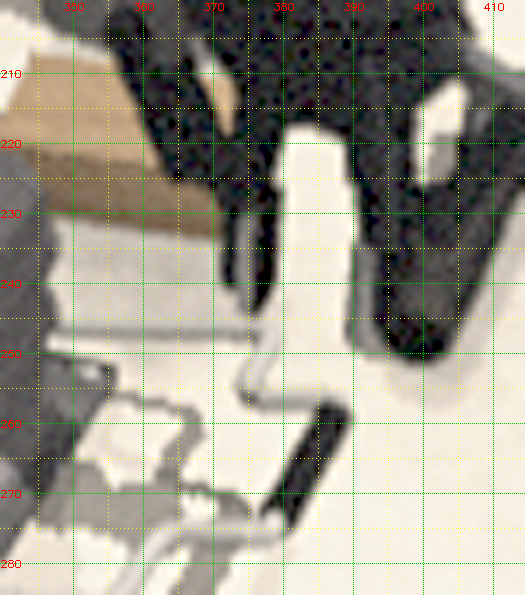

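Call:
jog_arm(commands=[[0.028,[-0.0015,0.02,0],[0,0,0]],[0.028,[0,0.02,0],[0,0,0]],[0.028,[0,0.015,0],[0,0,0]],[0.028,[0,0.011,0],[0,0,0]],[0.028,[0,0,0],[0,0,0]],[0.028,[0,0,0],[0,0,0]]])

```text
time: 36.85
tcp_pos: [0.5771, -0.1115, 0.0281]
eef_rot: [[0.988, 0.001, -0.156], [0.156, -0.0, 0.988], [0.001, -1.0, -0.0]]
ft_force: [0.7, -0.3, 0.2]
finger_gap: 0.0282
```

```bash
python3 - <<'E'
from plan import *
st()
cv2.imwrite("pics/scene16.png",cv2.cvtColor(arm.snapshot("scene"),cv2.COLOR_RGB2BGR))
crop2(cv2.imread("pics/scene16.png"),340,220,75,85,7,"pics/c28.png")
E
```

```text
t 36.85 q [-0.299  0.513 -0.191  0.866  0.    -0.455] tcp [ 0.5771 -0.1115  0.0281] yaw 1.727 down [ 0.001  -0.0002 -1.    ] F [ 0.67 -0.34  0.21] M [-0.02 -0.   -0.07] gap 0.0282
```

View pics/c28.png

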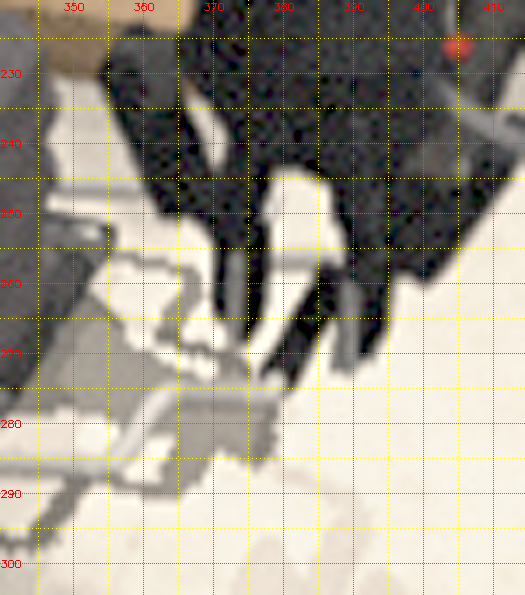

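Call:
jog_arm(commands=[[0.005,[0,0,0],[0,0,0]],[0.005,[0,0,0],[0,0,0]],[0.005,[0,0,0],[0,0,0]],[0.005,[0,0,0],[0,0,0]],[0.005,[0,0,0],[0,0,0]]])

```text
time: 37.52
tcp_pos: [0.5774, -0.1127, 0.0282]
eef_rot: [[0.988, 0.002, -0.155], [0.155, -0.002, 0.988], [0.001, -1.0, -0.003]]
ft_force: [0.6, -6.3, 1.7]
finger_gap: 0.0104
```

```bash
python3 - <<'E'
from plan import *
from fit import place
st()
s=arm.observe();p=np.array(s["tcp_pos"])
b=np.array([.5563,.0187]);th=.1555
ey=np.array([-np.sin(th),np.cos(th)])
yo=(p[:2]-b)@ey;print("y off",yo)
f0=np.arccos(min(1,-yo/.137));print("phi from y",f0)
# arc rows in tool frame: tool z = base +y, tool y = down
f=np.linspace(.28,1.60,23)
Y=-.137*np.cos(f);Z=.137*np.sin(f)
print([[round(float(-dz),4),round(float(dy),4)] for dy,dz in zip(np.diff(Y),np.diff(Z))])
E
```

```text
t 37.525 q [-0.299  0.513 -0.191  0.865 -0.002 -0.455] tcp [ 0.5774 -0.1127  0.0282] yaw 1.7263 down [ 0.0016 -0.0024 -1.    ] F [ 0.56 -6.27  1.69] M [-0.99 -0.05  0.01] gap 0.0104
y off -0.1330557410332732
phi from y 0.24053867879874818
[[-0.0078, 0.0025], [-0.0077, 0.003], [-0.0075, 0.0034], [-0.0073, 0.0039], [-0.007, 0.0043], [-0.0067, 0.0047], [-0.0064, 0.0051], [-0.0061, 0.0055], [-0.0058, 0.0058], [-0.0054, 0.0062], [-0.005, 0.0065], [-0.0046, 0.0068], [-0.0042, 0.007], [-0.0038, 0.0073], [-0.0034, 0.0075], [-0.0029, 0.0077], [-0.0024, 0.0078], [-0.002, 0.008], [-0.0015, 0.0081], [-0.001, 0.0082], [-0.0005, 0.0082], [-0.0, 0.0082]]
```

Call:
jog_arm(commands=[[0.005,[0,-0.008,0.0015],[0,0,0]],[0.005,[0,-0.008,0.0025],[0,0,0]],[0.005,[0,-0.0075,0.0033],[0,0,0]],[0.005,[0,-0.0073,0.0038],[0,0,0]],[0.005,[0,-0.007,0.0043],[0,0,0]],[0.005,[0,-0.0067,0.0047],[0,0,0]],[0.005,[0,-0.0064,0.005],[0,0,0]],[0.005,[0,-0.006,0.0055],[0,0,0]],[0.005,[0,0,0],[0,0,0]]])

```text
time: 38.65
tcp_pos: [0.5726, -0.0827, 0.0863]
eef_rot: [[0.988, 0.002, -0.155], [0.155, -0.004, 0.988], [0.001, -1.0, -0.005]]
ft_force: [-0.4, -6.9, 3.3]
finger_gap: 0.0102
```

```bash
cat > arc.py <<'E'
from plan import *
st()
s=arm.observe();p=np.array(s["tcp_pos"])
b=np.array([.5563,.0187]);th=.1555
ey=np.array([-np.sin(th),np.cos(th)]);ex=np.array([np.cos(th),np.sin(th)])
yo=(p[:2]-b)@ey
print("base x",(p[:2]-b)@ex,"y off",yo,"phi from y",np.arccos(-yo/.137),"sleeve z rel tcp if on arc",.022+.137*np.sin(np.arccos(-yo/.137))-p[2])
E
python3 arc.py
```

```text
t 38.65 q [-0.251  0.443 -0.14   0.984 -0.004 -0.407] tcp [ 0.5726 -0.0827  0.0863] yaw 1.7268 down [ 0.0021 -0.0045 -1.    ] F [-0.42 -6.9   3.27] M [-1.84 -0.22  0.07] gap 0.0102
base x 0.00044029951664533416 y off -0.1026712637185266 phi from y 0.7236027113262407 sleeve z rel tcp if on arc 0.02641675643416555
```

Call:
jog_arm(commands=[[0.005,[0,-0.0062,0.0045],[0,0,0]],[0.005,[0,-0.0058,0.005],[0,0,0]],[0.005,[0,-0.0055,0.006],[0,0,0]],[0.005,[0,-0.005,0.0063],[0,0,0]],[0.005,[0,-0.0047,0.0066],[0,0,0]],[0.005,[0,-0.0043,0.0068],[0,0,0]],[0.005,[0,-0.0038,0.007],[0,0,0]],[0.005,[0,-0.0034,0.0072],[0,0,0]],[0.005,[0,0,0],[0,0,0]]])

```text
time: 39.78
tcp_pos: [0.5646, -0.0321, 0.1246]
eef_rot: [[0.988, 0.002, -0.156], [0.156, -0.001, 0.988], [0.002, -1.0, -0.001]]
ft_force: [-0.5, -3.8, 6.1]
finger_gap: 0.0098
```

```bash
python3 arc.py
```

```text
t 39.775 q [-0.169  0.392 -0.114  1.062 -0.    -0.326] tcp [ 0.5646 -0.0321  0.1246] yaw 1.7279 down [ 0.0018 -0.0007 -1.    ] F [-0.5  -3.77  6.08] M [-0.97 -0.03  0.1 ] gap 0.0098
base x 0.0003035852952639545 y off -0.05144107102702947 phi from y 1.185879263043993 sleeve z rel tcp if on arc 0.02435584369226519
```

Call:
jog_arm(commands=[[0.005,[0,-0.004,0.0077],[0,0,0]],[0.005,[0,-0.003,0.0079],[0,0,0]],[0.005,[0,-0.002,0.008],[0,0,0]],[0.005,[0,-0.0014,0.0081],[0,0,0]],[0.005,[0,-0.001,0.0082],[0,0,0]],[0.005,[0,-0.0005,0.0082],[0,0,0]],[0.005,[0,0,0.007],[0,0,0]],[0.005,[0,0,0],[0,0,0]],[0.005,[0,0,0],[0,0,0]]])

```text
time: 40.9
tcp_pos: [0.5555, 0.0241, 0.1368]
eef_rot: [[0.988, 0.001, -0.157], [0.157, 0.003, 0.988], [0.002, -1.0, 0.003]]
ft_force: [-1.3, -0.3, 12.0]
finger_gap: 0.0077
```

```bash
python3 arc.py; python3 - <<'E'
from h import *
cv2.imwrite("pics/scene17.png",cv2.cvtColor(arm.snapshot("scene"),cv2.COLOR_RGB2BGR))
crop2(cv2.imread("pics/scene17.png"),280,170,100,125,4.7,"pics/c29.png")
E
```

```text
t 40.9 q [-0.073  0.367 -0.119  1.083  0.003 -0.231] tcp [0.5555 0.0241 0.1368] yaw 1.7286 down [ 0.0014  0.0031 -1.    ] F [-1.27 -0.29 12.01] M [-0.1   0.29  0.17] gap 0.0077
base x 8.826042122021111e-06 y off 0.005423443191105421 phi from y 1.61039385047557 sleeve z rel tcp if on arc 0.02212253778185408
```

View pics/c29.png

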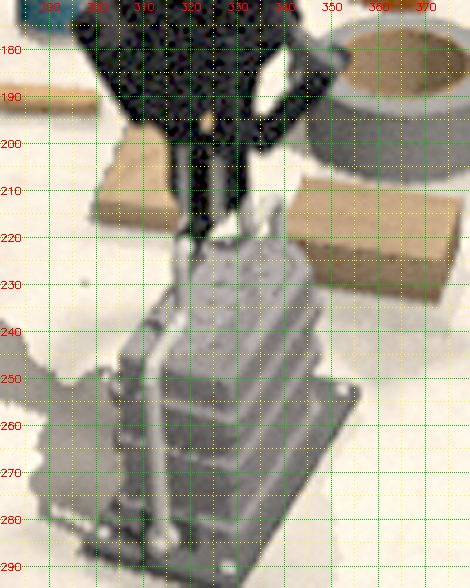

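Call:
jog_arm(commands=[[0.03,[0,0,0],[0,0,0]],[0.035,[0,0,0],[0,0,0]],[0.035,[0,0,0],[0,0,0]],[0.035,[0,-0.02,0],[0,0,0]],[0.035,[0,-0.04,0],[0,0,0]],[0.035,[0,-0.05,0],[0,0,0]],[0.035,[0,-0.03,0],[0,0,0]],[0.035,[0,0,0],[0,0,0]],[0.035,[0,0,0],[0,0,0]]])

```text
time: 42.08
tcp_pos: [0.555, 0.0223, 0.2737]
eef_rot: [[0.988, -0.002, -0.156], [0.156, 0.001, 0.988], [-0.002, -1.0, 0.001]]
ft_force: [0.4, 0.1, -0.6]
finger_gap: 0.0349
```

```bash
python3 - <<'E'
from plan import *
from sil import *
st()
for n in("scene","top"): cv2.imwrite(f"pics/{n}18.png",cv2.cvtColor(arm.snapshot(n),cv2.COLOR_RGB2BGR))
crop2(cv2.imread("pics/scene18.png"),280,180,100,120,4.9,"pics/c30.png")
b=(.5563,.0187,.1555)
for f in(1.4,1.47,1.55,1.6,1.64):
    q=np.array([[x,-.137*np.cos(f),.022+.137*np.sin(f)] for x in(-.029,.029)]);print(f,proj("scene",place(q,b)).round(1).tolist())
E
```

```text
t 42.075 q [-0.074  0.333  0.187  1.427  0.    -0.23 ] tcp [0.555  0.0223 0.2737] yaw 1.727 down [-0.002   0.0006 -1.    ] F [ 0.43  0.06 -0.63] M [-0.01  0.04  0.01] gap 0.0349
1.4 [[332.1, 225.5], [342.5, 211.2]]
1.47 [[327.9, 224.0], [338.5, 209.7]]
1.55 [[323.2, 222.6], [333.9, 208.4]]
1.6 [[320.2, 221.9], [331.0, 207.7]]
1.64 [[317.8, 221.4], [328.7, 207.3]]
```

View pics/c30.png

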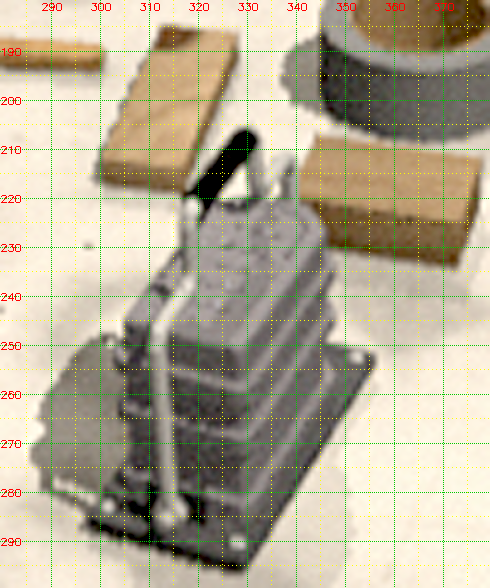

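View pics/scene18.png

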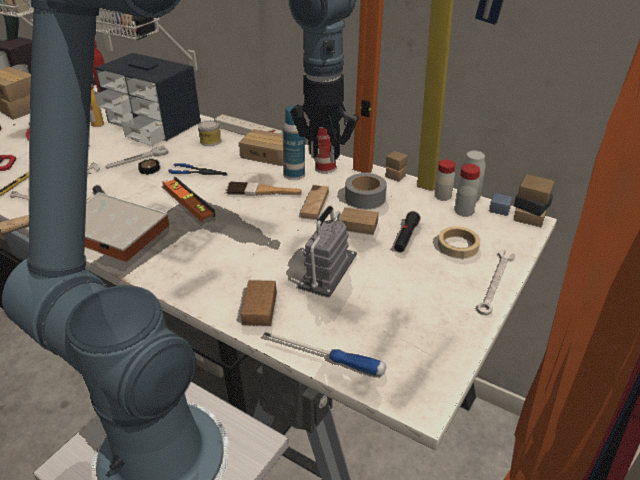

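```bash
python3 - <<'E'
from h import *
a=cv2.imread("pics/scene14.png",0).astype(int);b=cv2.imread("pics/scene18.png",0).astype(int)
# stack right flank and bystanders shift check by phase correlation
for nm,(x,y,w,h) in {"stack":(328,225,24,60),"offcut":(335,205,50,35),"block":(238,278,42,50),"flash":(390,208,32,45)}.items():
    print(nm,cv2.phaseCorrelate(a[y:y+h,x:x+w].astype(np.float32),b[y:y+h,x:x+w].astype(np.float32)))
print(arm.hand_in())
E
```

```text
stack ((0.07448875186807236, -0.12659511135572288), 0.9696832368771235)
offcut ((-0.05659835894830678, -0.19332553505805805), 0.9258955457475451)
block ((0.5588944931565258, 0.013000685304824344), 0.966844877243042)
flash ((0.043751030947152714, 0.4302199195407326), 0.9628325444128778)
the job is handed in; nothing more can be done
None
```

The carrier is packed and handed in at about 42 s; the hand-in gives no verdict, so what follows rests on my own checks.

- **Stacking:** The deep tray, shallow tray and lid each went on with cut corners over cut corners. Each came to rest at the gripper height expected for fully home, within about 0.2 mm.
- **Lid:** On its first try the lid caught on the rim. I lifted it, moved it about 2.5 mm along the base's length and it seated.
- **Bail:** I swung it up and let go. In the last picture the handle sleeve lies where a joint angle of about 1.6 rad would put it; 1.47 is needed.
- **Last checks:** The gripper stood open above everything with no contact force.
    - **Before and after the bail swing:** the stack, wood offcut, sanding block and flashlight had moved less than 0.6 pixel. I did not compare the bystanders with their starting places, but the arm never worked next to them.
    - **Nuts:** each was last seen in its tray before the next part covered it; I could not check them after that.

**What disagreed:**
- The two cameras differed by 2–3 mm for some parts, so I mostly relied on the scene camera and contact forces. The stack's sideways fit is good to about 1–2 mm at best from the pictures.
- The fingertips looked about 20 mm farther back from the TCP than described, so I gripped lower than planned.
- Near the end of the swing the bail sleeve had slipped towards the fingertips, but it stayed upright after release.

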